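# Dip-check of a seal-oil pot

### The job

Take the dipstick whose colour matches the red-banded pot and slide it gently into that pot's slanting neck until its collar sits on the rim. Draw it right out again and finish by holding it still in the gripper, rod level, with its tip about 12 cm above the middle of the white reading tile, touching nothing else: do not put it down or let go. Leave the other dipstick and everything else on the bench alone.

Things in the scene. Friction and masses are not known exactly. Their poses are not given: they have to be found in the camera images.
- red_dipstick: red dipstick (sizes in mm) lying flat, tip roughly to the robot. Black grip block 60 long x 20 wide x 36 high with red side patches, red collar 35 dia x 8 thick, steel rod 10 dia x 95 long, black marks near tip; 60 to 130 g. Origin: centre of the grip, on the rod's axis, 18 above the table. x: to the tip (collar's rod-side face x = 38, tip x = 133); y: across the width; z: up
- red_dipstick_tip (a point): centre of the red dipstick's tip face (rod 10 mm in diameter, tip edge chamfered 2 mm)
- red_dipstick_collar (a point): centre of the rod-side face of the red dipstick's collar, the face that comes to rest on the neck's rim
- yellow_dipstick: yellow dipstick (sizes in mm) lying flat, tip roughly to the robot. Black grip block 60 long x 20 wide x 36 high with yellow side patches, yellow collar 35 dia x 8 thick, steel rod 16 dia x 95 long, black marks near tip; 60 to 130 g. Origin: centre of the grip, on the rod's axis, 18 above the table. x: to the tip (collar's rod-side face x = 38, tip x = 133); y: across the width; z: up
- red_pot: small fixed oil pot: blue cylinder 100 mm in diameter, white lid, 85 mm high, slanting steel neck with a red band. Origin: centre of its underside; x: level, towards the side where the neck comes out (roughly away from the robot); z up. Neck mouth at x = 105, z = 125 mm. The two pots may have changed places.
- red_neck: the red pot's neck: fixed rigid steel guide tube with a red band, bore 14 mm, flared over its last 14 mm to 26 mm inside, rim 32 mm outside. Origin: centre of the mouth. z: along the tube, outward and up, 40 degrees above level; y level. Straight and open 100 mm deep, to z = -100 mm.
- yellow_pot: small fixed oil pot: blue cylinder 100 mm in diameter, white lid, 85 mm high, slanting steel neck with a yellow band. Origin: centre of its underside; x: level, towards the side where the neck comes out (roughly away from the robot); z up. Neck mouth at x = 105, z = 125 mm. The two pots may have changed places.
- yellow_neck: the yellow pot's neck: fixed rigid steel guide tube with a yellow band, bore 21 mm, flared over its last 14 mm to 33 mm inside, rim 39 mm outside. Origin: centre of the mouth. z: along the tube, outward and up, 40 degrees above level; y level. Straight and open 100 mm deep, to z = -100 mm.
- reading_tile: fixed white tile 80 x 80 mm, 8 mm thick, with a black cross; origin: centre of its underside, at table height, z up. The rod may lie in any level direction over it.
- bottle_a: white bottle with red cap, 68 mm in diameter, 130 mm high, origin under its centre; bystander
- bottle_b: second white bottle with red cap, 68 mm in diameter, 130 mm high, origin under its centre; bystander
- beaker: glass beaker 70 mm in diameter, 70 mm high, origin under its centre; bystander
- stopper: black rubber stopper 26 mm in diameter, 26 mm high, origin under its centre; bystander
- spanner: steel spanner 140 mm long lying along its x axis, handle to -x; bystander
- jar: amber glass jar with black cap, 60 mm in diameter, 75 mm high, origin under its centre; bystander
There are look-alikes about, which are no part of the job. Leave any pink look-alike of the red_dipstick alone.

How it is judged (in metres and radians):
On the way, in this order (a step that is already met when the one before it is completed fails the run):
1. the red dipstick is in the red neck, its collar on the rim (z of red_dipstick_collar in the frame of red_neck below 0.005 m and distance between red_dipstick_collar and red_neck below 0.009 m and angle between the x axis of red_dipstick and the z axis of red_neck, either way round below 0.12 rad), for 0.2 s.
2. the red dipstick is drawn right out of the neck (distance between red_dipstick_tip and red_neck above 0.02 m and z of red_dipstick_tip in the frame of red_neck above 0.01 m), for 0.1 s.
At the end, for the whole second after the job is handed in: The red dipstick, after going in to the collar and out again, is held still by the fingers, rod level within 7 degrees, tip within 35 mm of the tile's middle seen from above and 80 to 170 mm above the table, touching nothing but the fingers; other things not moved by more than 30 mm (horizontal distance between red_dipstick_tip and reading_tile below 0.035 m and height (world z) of red_dipstick_tip between 0.08 and 0.17 m and angle between red_dipstick's own x axis and vertical between 1.451 and 1.691 rad and contact force between red_dipstick and the fingers above 1 N and linear speed of red_dipstick below 0.02 m/s and angular speed of red_dipstick below 0.15 rad/s and contact force between red_dipstick and red_pot below 0.2 N and contact force between red_dipstick and yellow_pot below 0.2 N and contact force between red_dipstick and reading_tile below 0.2 N and contact force between red_dipstick and yellow_dipstick below 0.2 N and contact force between red_dipstick and bottle_a below 0.2 N and contact force between red_dipstick and bottle_b below 0.2 N and contact force between red_dipstick and beaker below 0.2 N and contact force between red_dipstick and stopper below 0.2 N and contact force between red_dipstick and spanner below 0.2 N and contact force between red_dipstick and jar below 0.2 N); the arm keeps its last pose, push and grip.
It fails at once if a bystander is moved by more than 30 mm or tipped over (distance of any of yellow_dipstick, bottle_a, bottle_b, beaker, stopper, spanner, jar from where it was at the start of the episode above 0.03 m or angle between any of yellow_dipstick, bottle_a, bottle_b, beaker, stopper, jar's own z axis and vertical above 0.5 rad).
It fails at once if the dipstick is forced against the neck with more than 40 N (contact force between red_dipstick and red_neck above 40 N).
It also fails if it takes over 56 s, if anything falls off the work surface, if the arm or the gripper's body presses on something with over 40 N, if the wrist force passes 120 N, or if a joint passes its speed limit or range.

### The arm

A 6-joint arm with a two-finger parallel gripper is mounted at the origin on the work surface. World frame = base frame: x ahead of the robot, y to its left, z up, the work surface at z = 0. Lengths are in m, angles in degrees, forces in N, time in s.
With the tool pointing down it reaches from about 0.375 to 0.9 m from the base axis. Payload 3.1 kg.
Tool frame: the origin (TCP) lies at the very end of the fingers, on their centre line; the grasp point (between the pads) lies 19 mm behind it; z points along the fingers, y is the line along which they close (so a half turn about z gives the same grasp; the last joint's range is limited). The gripper opens to 87 mm and grips with 3 to 60 N. Pads are 19 mm wide; open, the fingers measure 117 mm over their backs; the gripper's body (75 mm by 190 mm) begins 51 mm behind the grasp point.
Start: joints at [52.855, 30.224, 82.088, -0, 67.689, -10.227], TCP at [0.283, 0.557, 0.223] pointing down, gripper open.
Joint ranges: [-176.69, 176.69], [-43.24, 126.21], [12.49, 139.97], [-82, 262], [0, 151.66], [-163.58, 163.58]. Speed limits (degrees/s): [159.86, 159.86, 180, 180, 180, 180].

### API

Orientations are given as a 3x3 rotation matrix whose columns are the frame's x, y, z axes.
In Python, from rig import bot gives the robot as it stands.
- The arm moves only by the tool move_arm, never from a script. Its argument "increments" is a list of rows, each an object with "xyz": the shift along the tool's x, y, z in mm, a list of three; "roll": the turn about the tool's z in rad; "grip": the opening in per cent of the stroke, from 0 (shut) to 100 (fully open). A call has 1 to 5 rows; each row shifts and turns the commanded pose from where the row before left it, along the tool's axes as they then stand; what a row does not reach is not made up. A row lasts 1/12 s, in which the tool goes at most 41.7 mm and 7.16 degrees, less where a joint would pass 70% of its speed; a pose out of reach is approached as far as the arm can. A call is refused whole if a number of a shift passes 41.7 or a number of a turn 0.125, either way. A call with a gripper value outside its range is refused whole. The fingers move at their own pace and stop on an object; the grip force is fixed at half the most. Time passes only in rows, so rows that do not move let the fingers close. It gives the time, the measured TCP pose, the force, the opening and the grip force at its end, in the units of the state.
- bot.read_state(): the state, without advancing time (a new reading comes with each control period).
- bot.capture(name): name is "side" or "top"; returns (picture, depth): 480x640x3 uint8, red, green, blue; 480x640 float32, m along the optical axis (not along the pixel's ray), 0 where there is no reading.
- bot.camera_model(name): a dict with "intrinsics" (3x3 intrinsics, pixels), "rvec" (rotation vector, rad) and "tvec" (3), from world to camera coordinates, as OpenCV has them. Camera axes: x right, y down, z forward; pixel columns grow to the right and rows downward; lengths in m; the calibration is good to about 2 mm. A picture is of the moment at which its call begins. camera_model takes no time and is no camera call.
- bot.hand_in(): hands the job in; it is judged then, once.
Trained networks look in the newest picture that a camera, given by its name, has taken for a name from the list of things; names that differ only in an ending like _2 or _b are one class to them, and where a whole thing is asked for, a point or a joint stands for the part that bears it (a point fixed in the world has none). Each returns a list of dicts, best first, with "conf" (0 to 1); they miss things now and then, are a little off and sometimes report something else, mostly with a low value. They report only what shows in the picture. A call takes as long as a camera call. They do not tell look-alikes from the thing itself.
- bot.spot_in(label, camera): "at" ([x, y, z] in m, in the coordinates of the camera as it stood for that picture, good to about 4 mm: the middle of the surface that is visible of it).
- bot.trace(label, camera): "mask" (480x640 bool, what is visible of it).
The state is a dict: "time_s": time; "joint_positions": joint angles; "qvel": joint speeds; "tau": joint torques, N m; "position": TCP position; "tcp_rot": TCP orientation; "force": force on the tool from outside, world axes, zero at the start; "moment": the same for the moment, N m; "opening": opening from 0.0 (shut) to 1.0 (fully open); "grasp_force": force on a finger pad.
Only numpy, scipy, OpenCV 4.12 (cv2) and the standard library are available. Lean on these libraries where they do the work, as an engineer would, in place of code of your own. Each camera call takes 0.05 s, during which the arm holds its last target. There are 200 camera calls.

## Working session

There is one attempt and no reset: what is moved stays moved. The work goes in short steps, Python scripts to look and compute and a tool call to move; the robot and the scene stay as the last step left them, time stands still between calls to the robot, and variables do not carry over. Pictures are saved under pics/ and viewed, at most 10 in all, crops included, and the job is handed in when it is done.

Besides the shell and the picture viewer there is one more tool, called after "Call:" as name([rows], argument=value, ...), one row to a line, values as JSON. move_arm: Moves the arm, as the interface text tells. Its arguments: {"type":"object","properties":{"increments":{"type":"array"}},"required":["increments"]}

```bash
mkdir -p pics
cat > h.py <<'E'
import numpy as np, cv2
from rig import bot
def cam(n):
    m=bot.camera_model(n);K=np.array(m["intrinsics"],float);R=cv2.Rodrigues(np.array(m["rvec"],float))[0];return K,R,np.array(m["tvec"],float).ravel()
def c2w(n,p):
    K,R,t=cam(n);return (np.asarray(p)-t)@R
def w2p(n,p):
    K,R,t=cam(n);q=np.atleast_2d(p)@R.T+t;q=q@K.T;return q[:,:2]/q[:,2:]
def cloud(n,d):
    K,R,t=cam(n);v,u=np.mgrid[:480,:640];c=np.stack([(u-K[0,2])/K[0,0]*d,(v-K[1,2])/K[1,1]*d,d],-1);return (c-t)@R
def save(f,im,s=1):
    cv2.imwrite("pics/"+f,cv2.resize(im[:,:,::-1],None,fx=s,fy=s,interpolation=cv2.INTER_CUBIC))
E
python3 - <<'E'
from h import *
s=bot.read_state();print({k:np.round(v,3).tolist() for k,v in s.items()})
for n in("top","side"):
    im,d=bot.capture(n);save(n+"1.png",im);np.savez(n+"1.npz",im=im,d=d)
    K,R,t=cam(n);print(n,K[0,0],(-R.T@t).round(3),R[2].round(2))
    for l in("red_dipstick","yellow_dipstick","red_pot","yellow_pot","red_neck","reading_tile","red_dipstick_tip"):
        for r in bot.spot_in(l,n)[:4]:
            w=c2w(n,r["at"]);print(n,l,round(r["conf"],2),w.round(3),w2p(n,w).round()[0])
E
```

```text
{'time_s': 0.0, 'joint_positions': [52.856, 30.277, 82.157, -0.001, 67.689, -10.226], 'qvel': [0.111, -0.014, -0.061, 0.047, -0.113, -0.001], 'tau': [-0.001, -44.004, -17.659, 0.063, 0.058, -0.0], 'position': [0.282, 0.557, 0.222], 'tcp_rot': [[-0.892, 0.453, -0.001], [0.453, 0.892, -0.002], [0.0, -0.002, -1.0]], 'force': [0.517, 0.341, -0.667], 'moment': [-0.02, -0.003, -0.012], 'grasp_force': 0.0, 'opening': 0.999}
top 459.18274768155374 [ 0.439 -0.113  1.276] [ 0.1  -0.03 -0.99]
top red_dipstick 0.86 [ 0.373 -0.659  0.021] [502. 309.]
top red_dipstick 0.83 [ 0.557 -0.302  0.033] [372. 242.]
top red_dipstick 0.77 [ 0.362 -0.235  0.033] [348. 314.]
top yellow_dipstick 0.56 [ 0.545 -0.148  0.027] [316. 246.]
top yellow_dipstick 0.31 [ 0.741 -0.195  0.019] [333. 176.]
top red_pot 0.69 [0.43  0.084 0.084] [226. 288.]
top yellow_pot 0.92 [0.448 0.269 0.082] [154. 281.]
top red_neck 0.83 [0.501 0.095 0.114] [221. 260.]
top reading_tile 0.58 [0.662 0.039 0.004] [249. 205.]
top reading_tile 0.21 [ 0.552 -0.307  0.033] [374. 244.]
top red_dipstick_tip 0.87 [ 0.553 -0.307  0.034] [374. 243.]
[... 439 characters left out ...]
4 [0.426 0.057 0.083] [248. 212.]
side red_pot 0.69 [0.657 0.036 0.005] [327. 216.]
side red_pot 0.67 [ 0.731 -0.195  0.05 ] [386. 252.]
side yellow_pot 0.91 [0.444 0.25  0.082] [236. 170.]
side yellow_pot 0.6 [0.425 0.057 0.082] [247. 212.]
side red_neck 0.67 [0.514 0.256 0.112] [257. 156.]
side red_neck 0.53 [0.494 0.09  0.114] [267. 190.]
side reading_tile 0.7 [0.66  0.04  0.006] [328. 215.]
side reading_tile 0.24 [0.686 0.346 0.07 ] [300. 140.]
side red_dipstick_tip 0.95 [ 0.559 -0.31   0.024] [343. 310.]
side red_dipstick_tip 0.81 [ 0.367 -0.244  0.024] [260. 313.]
side red_dipstick_tip 0.79 [ 0.385 -0.656  0.037] [331. 468.]
side red_dipstick_tip 0.21 [ 0.507 -0.026  0.025] [286. 238.]
```

View pics/top1.png

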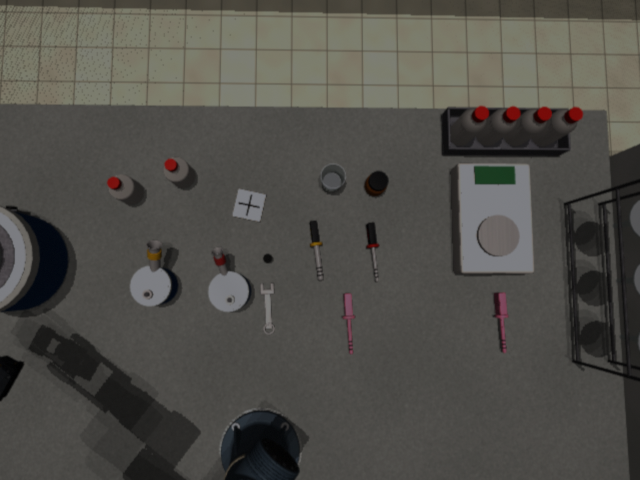

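View pics/side1.png

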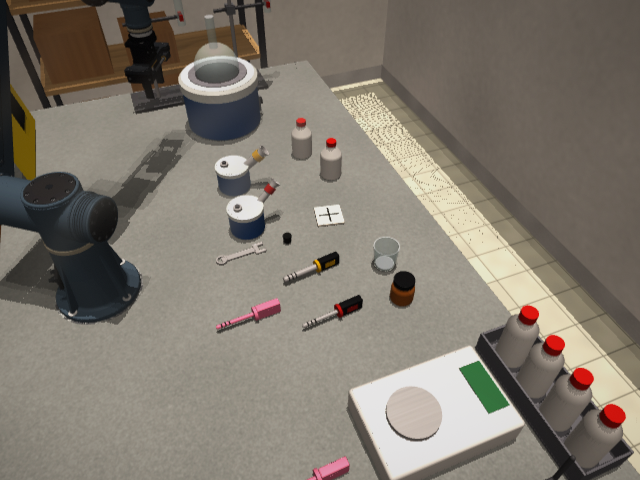

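```bash
cat > m.py <<'E'
from h import *
z=np.load("top1.npz");im,d=z["im"],z["d"];P=cloud("top",d)
out=[]
for n,(u0,u1,v0,v1) in {"dip":(360,390,215,290),"pots":(125,255,230,315)}.items():
    c=im[v0:v1,u0:u1]; out.append(cv2.resize(c[:,:,::-1],None,fx=390/c.shape[1],fy=390/c.shape[1],interpolation=cv2.INTER_CUBIC)[:590])
h=max(o.shape[0] for o in out)
out=[cv2.copyMakeBorder(o,0,h-o.shape[0],0,10,cv2.BORDER_CONSTANT) for o in out]
cv2.imwrite("pics/crop1.png",np.clip(np.hstack(out)*1.6,0,255).astype(np.uint8))
# dipstick points
Q=P[210:295,355:395].reshape(-1,3);g=Q[(Q[:,2]>.010)&(Q[:,2]<.06)]
print("dip n",len(g),"zmax",np.percentile(g[:,2],[5,50,95]).round(4))
c=g[:,:2].mean(0);U,S,V=np.linalg.svd(g[:,:2]-c);a=V[0]*np.sign(-V[0][0]);p=(g[:,:2]-c)@a
top=g[g[:,2]>.030];ct=top[:,:2].mean(0);pt=(top[:,:2]-c)@a;tipp=c+a*np.percentile(p,99.5)
print("axis",a.round(3),np.degrees(np.arctan2(a[1],a[0])).round(1),"top centre",ct.round(4),"top len",np.ptp(pt).round(3),"ends",(c+a*p.min()).round(3),tipp.round(4),"len",np.ptp(p).round(3),"ztop",np.median(top[:,2]).round(4))
for n,(u0,u1,v0,v1) in {"red":(205,255,265,315),"yel":(128,178,262,310)}.items():
    Q=P[v0:v1,u0:u1].reshape(-1,3);l=Q[(Q[:,2]>.078)&(Q[:,2]<.092)]
    (x,y),r=cv2.minEnclosingCircle(l[:,:2].astype(np.float32));print(n,"lid",round(x,4),round(y,4),round(r,4),"med",np.median(l,0).round(4),"max z",Q[:,2].max().round(3), Q[Q[:,2]>.092].mean(0).round(3) if (Q[:,2]>.092).any() else None)
for n,(u0,u1,v0,v1) in {"red":(208,235,238,275),"yel":(140,168,235,270)}.items():
    Q=P[v0:v1,u0:u1].reshape(-1,3);l=Q[(Q[:,2]>.095)&(Q[:,2]<.15)];hi=l[l[:,2]>.112]
    print(n,"neck n",len(l),"zmax",l[:,2].max().round(4),"mean top",hi.mean(0).round(4),"xmax",l[:,0].max().round(3),"y range",hi[:,1].min().round(3),hi[:,1].max().round(3))
m=bot.trace("reading_tile","top")
if m: print("tile",np.median(P[m[0]["mask"]],0).round(4),m[0]["conf"])
E
python3 m.py
```

```text
dip n 349 zmax [0.016  0.0306 0.0374]
axis [-0.993 -0.119] -173.1 top centre [ 0.5748 -0.3017] top len 0.067 ends [ 0.609 -0.296] [ 0.4504 -0.3155] len 0.16 ztop 0.0345
red lid 0.4296 0.0794 0.0585 med [0.4236 0.0797 0.0834] max z 1.276 [0.445 0.069 0.192]
yel lid 0.443 0.2769 0.0586 med [0.4388 0.2761 0.0835] max z 1.276 [0.455 0.245 0.181]
red neck n 222 zmax 0.1362 mean top [0.5116 0.1001 0.1197] xmax 0.532 y range 0.086 0.118
yel neck n 324 zmax 0.1389 mean top [0.5241 0.2616 0.1208] xmax 0.55 y range 0.241 0.279
tile [0.6588 0.0383 0.0067] 0.62
```

View pics/crop1.png

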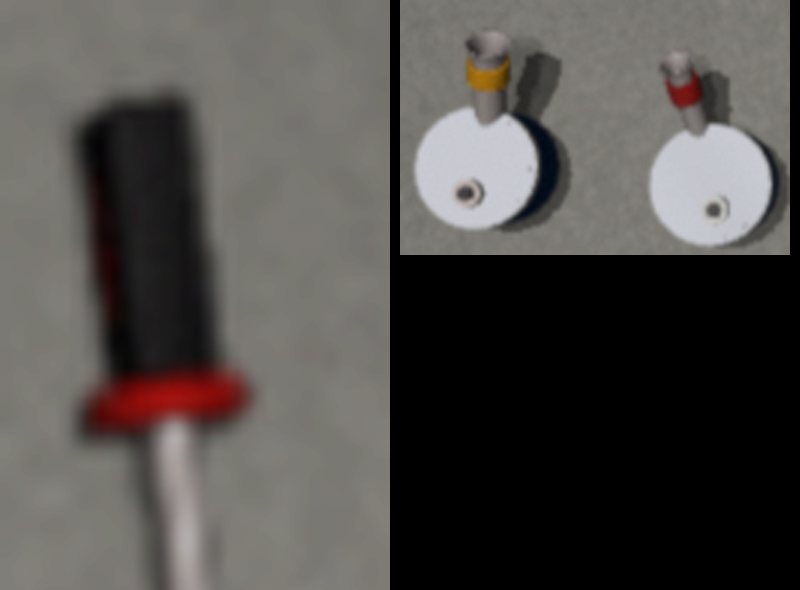

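Could be mistaken for the target, by top-camera pixel: pink ones at (349,315) and (502,310), yellow at (316,246). The target is the black grip with red collar at (373,245), and the close crop confirms black block, red collar and steel rod. The right pot (229,292) has the red band.

Call:
move_arm([
  {"xyz":[-27.1,-26.4,0],"roll":0,"grip":100},
  {"xyz":[-27.1,-26.4,0],"roll":0,"grip":100},
  {"xyz":[-27.1,-26.4,0],"roll":0,"grip":100},
  {"xyz":[-27.1,-26.4,0],"roll":0,"grip":100},
  {"xyz":[-27.1,-26.4,0],"roll":0,"grip":100},
])

```text
time_s: 1.27
position: [0.3441, 0.3768, 0.2227]
tcp_rot: [[-0.892, 0.452, 0.0], [0.452, 0.892, 0.0], [-0.0, 0.0, -1.0]]
force: [0.0, -0.5, 0.9]
opening: 0.999
grasp_force: 0.0
```

Call:
move_arm([
  {"xyz":[-27.1,-26.4,0],"roll":0,"grip":100},
  {"xyz":[-27.1,-26.4,0],"roll":0,"grip":100},
  {"xyz":[-27.1,-26.4,0],"roll":0,"grip":100},
  {"xyz":[-27.1,-26.4,0],"roll":0,"grip":100},
  {"xyz":[-27.1,-26.4,0],"roll":0,"grip":100},
])

```text
time_s: 1.68
position: [0.4054, 0.1976, 0.2229]
tcp_rot: [[-0.892, 0.452, 0.001], [0.452, 0.892, 0.0], [-0.001, 0.001, -1.0]]
force: [0.7, 0.4, -0.6]
opening: 1.0
grasp_force: 0.0
```

Call:
move_arm([
  {"xyz":[-27.1,-26.4,0],"roll":0,"grip":100},
  {"xyz":[-27.1,-26.4,0],"roll":0,"grip":100},
  {"xyz":[-27.1,-26.4,0],"roll":0,"grip":100},
  {"xyz":[-27.1,-26.4,0],"roll":0,"grip":100},
  {"xyz":[-27.1,-26.4,0],"roll":0,"grip":100},
])

```text
time_s: 2.1
position: [0.4665, 0.0182, 0.2229]
tcp_rot: [[-0.892, 0.453, 0.001], [0.453, 0.892, -0.0], [-0.001, 0.0, -1.0]]
force: [0.4, 0.4, -0.6]
opening: 1.001
grasp_force: 0.0
```

Call:
move_arm([
  {"xyz":[-27.1,-26.4,0],"roll":0,"grip":100},
  {"xyz":[-27.1,-26.4,0],"roll":0,"grip":100},
  {"xyz":[-27.1,-26.4,0],"roll":0,"grip":100},
  {"xyz":[-27.1,-26.4,0],"roll":0,"grip":100},
  {"xyz":[-27.1,-26.4,0],"roll":0,"grip":100},
])

```text
time_s: 2.52
position: [0.5275, -0.1609, 0.2227]
tcp_rot: [[-0.891, 0.453, 0.0], [0.453, 0.891, -0.0], [-0.0, 0.0, -1.0]]
force: [0.8, -0.3, -0.6]
opening: 1.003
grasp_force: 0.0
```

Call:
move_arm([
  {"xyz":[-27.1,-26.4,0],"roll":0,"grip":100},
  {"xyz":[-27.1,-26.4,0],"roll":0,"grip":100},
  {"xyz":[-27.1,-26.4,0],"roll":0,"grip":100},
  {"xyz":[-27.1,-26.4,0],"roll":0,"grip":100},
])

```text
time_s: 2.85
position: [0.5763, -0.304, 0.2226]
tcp_rot: [[-0.891, 0.453, 0.0], [0.453, 0.891, 0.0], [-0.0, 0.0, -1.0]]
force: [0.2, -0.4, 0.8]
opening: 0.998
grasp_force: 0.0
```

Call:
move_arm([
  {"xyz":[0,0,24],"roll":-0.119,"grip":100},
  {"xyz":[0,0,24],"roll":-0.119,"grip":100},
  {"xyz":[0,0,24],"roll":-0.119,"grip":100},
  {"xyz":[0,0,24],"roll":-0.119,"grip":100},
  {"xyz":[0,0,10],"roll":-0.119,"grip":100},
])

```text
time_s: 3.27
position: [0.5741, -0.301, 0.1129]
tcp_rot: [[-0.991, -0.13, -0.005], [-0.13, 0.991, 0.004], [0.004, 0.004, -1.0]]
force: [-0.4, 0.7, -0.1]
opening: 0.996
grasp_force: 0.0
```

Call:
move_arm([
  {"xyz":[0,0,34],"roll":0,"grip":100},
  {"xyz":[0,0,34],"roll":0,"grip":100},
  {"xyz":[0,0,25],"roll":0,"grip":100},
  {"xyz":[0,0,10],"roll":0,"grip":100},
  {"xyz":[0,0,4],"roll":0,"grip":100},
])

```text
time_s: 3.68
position: [0.5748, -0.3012, 0.0072]
tcp_rot: [[-0.992, -0.125, -0.003], [-0.125, 0.992, 0.003], [0.003, 0.003, -1.0]]
force: [0.5, 0.5, -0.2]
opening: 1.0
grasp_force: 0.0
```

Call:
move_arm([
  {"xyz":[0,0,0],"roll":0,"grip":100},
  {"xyz":[0,0,0],"roll":0,"grip":0},
  {"xyz":[0,0,0],"roll":0,"grip":0},
  {"xyz":[0,0,0],"roll":0,"grip":0},
  {"xyz":[0,0,0],"roll":0,"grip":0},
])

```text
time_s: 4.1
position: [0.5768, -0.3027, 0.0111]
tcp_rot: [[-0.992, -0.125, 0.002], [-0.125, 0.992, -0.002], [-0.002, -0.002, -1.0]]
force: [0.0, -0.2, -0.5]
opening: 0.783
grasp_force: 0.0
```

Call:
move_arm([
  {"xyz":[0,0,0],"roll":0,"grip":0},
  {"xyz":[0,0,0],"roll":0,"grip":0},
  {"xyz":[0,0,0],"roll":0,"grip":0},
  {"xyz":[0,0,0],"roll":0,"grip":0},
  {"xyz":[0,0,0],"roll":0,"grip":0},
])

```text
time_s: 4.52
position: [0.576, -0.3021, 0.0095]
tcp_rot: [[-0.992, -0.125, -0.0], [-0.125, 0.992, 0.0], [0.0, 0.0, -1.0]]
force: [-0.3, 0.0, -0.2]
opening: 0.403
grasp_force: 0.0
```

```bash
cat > neck.py <<'E'
from h import *
from scipy.optimize import least_squares
PC={}
for n in("top","side"):
    z=np.load(n+"1.npz");PC[n]=(z["im"].astype(int),cloud(n,z["d"]))
for name,g in {"red":(.425,.08),"yel":(.44,.277)}.items():
    L=[];T=[]
    for n,(im,P) in PC.items():
        q=P.reshape(-1,3);c=im.reshape(-1,3)
        l=q[(abs(q[:,2]-.084)<.006)&(np.hypot(q[:,0]-g[0],q[:,1]-g[1])<.065)&(c.min(1)>(120 if n=="top" else 150))&(q[:,0]<g[0]+.038)]
        def f(p): return np.maximum(np.hypot(*(l[:,:2]-p).T)-.05,0)
        # boundary points: extreme per angle
        a=np.arctan2(l[:,1]-g[1],l[:,0]-g[0]);b=np.array([l[i][np.argmax(np.hypot(l[i,0]-g[0],l[i,1]-g[1]))] for k in np.linspace(-3.1,3.1,40) if (i:=np.where(abs(a-k)<.1)[0]).size])
        s=least_squares(lambda p:np.hypot(b[:,0]-p[0],b[:,1]-p[1])-p[2],[*g,.05],loss="soft_l1",f_scale=.002)
        print(name,n,"lid",s.x.round(4),"n",len(b),"z",np.median(l[:,2]).round(4)); L.append(s.x[:2])
        t=q[(q[:,2]>.092)&(q[:,2]<.142)&(np.hypot(q[:,0]-g[0]-.085,q[:,1]-g[1])<.055)];T.append(t)
    c0=np.mean(L,0)
    for t,tag in((T[0],"top"),(T[1],"side"),(np.vstack(T),"both")):
        def res(p,full=False):
            d=np.array([np.cos(p[2])*np.cos(.6981),np.sin(p[2])*np.cos(.6981),np.sin(.6981)])
            m=np.array([p[0]+.105*np.cos(p[2]),p[1]+.105*np.sin(p[2]),.125])
            v=t-m;s=v@d;r=np.linalg.norm(v-np.outer(s,d),axis=1)
            k=(s<-.017)&(s>-.06);e=np.where(k,r-p[3],0)
            return np.r_[e,(p[:2]-c0)*3]
        s=least_squares(res,[*c0,.2 if name=="red" else -.15,.011],loss="soft_l1",f_scale=.002)
        p=s.x;print(name,tag,"c",p[:2].round(4),"yaw",np.degrees(p[2]).round(1),"r",p[3].round(4),"mouth",(p[0]+.105*np.cos(p[2])).round(4),(p[1]+.105*np.sin(p[2])).round(4),"rms",np.sqrt((s.fun**2).mean()).round(4),len(t))
E
python3 neck.py
```

```text
red top lid [0.4223 0.0802 0.0475] n 40 z 0.0835
red side lid [0.4212 0.079  0.0502] n 40 z 0.0845
red top c [0.4227 0.0798] yaw 12.8 r 0.0116 mouth 0.5251 0.103 rms 0.0019 238
red side c [0.4216 0.0799] yaw 11.6 r 0.0106 mouth 0.5245 0.101 rms 0.0021 186
red both c [0.4224 0.08  ] yaw 12.4 r 0.0115 mouth 0.525 0.1025 rms 0.002 424
yel top lid [0.4364 0.2797 0.0478] n 40 z 0.0835
yel side lid [0.4358 0.2786 0.0499] n 40 z 0.0844
yel top c [0.4363 0.2794] yaw -11.7 r 0.0148 mouth 0.5392 0.2582 rms 0.0015 336
yel side c [0.4369 0.2795] yaw -12.4 r 0.0144 mouth 0.5395 0.257 rms 0.0024 212
yel both c [0.4359 0.2767] yaw -9.8 r 0.0147 mouth 0.5393 0.2588 rms 0.002 548
```

Call:
move_arm([
  {"xyz":[0,0,4],"roll":0,"grip":0},
  {"xyz":[0,0,0],"roll":0,"grip":0},
  {"xyz":[0,0,0],"roll":0,"grip":0},
  {"xyz":[0,0,0],"roll":0,"grip":0},
  {"xyz":[0,0,0],"roll":0,"grip":0},
])

```text
time_s: 4.93
position: [0.5759, -0.302, 0.0053]
tcp_rot: [[-0.992, -0.125, -0.0], [-0.125, 0.992, 0.0], [0.0, 0.0, -1.0]]
force: [-0.1, 0.1, -0.7]
opening: 0.226
grasp_force: 29.9
```

Call:
move_arm([
  {"xyz":[0,0,0],"roll":0,"grip":0},
  {"xyz":[0,0,0],"roll":0,"grip":0},
])

```text
time_s: 5.1
position: [0.576, -0.3021, 0.0055]
tcp_rot: [[-0.992, -0.125, -0.0], [-0.125, 0.992, 0.0], [0.0, 0.0, -1.0]]
force: [-0.3, -0.0, -0.5]
opening: 0.226
grasp_force: 29.9
```

Call:
move_arm([
  {"xyz":[0,0,-20],"roll":0,"grip":0},
  {"xyz":[0,0,-40],"roll":0,"grip":0},
  {"xyz":[0,0,-40],"roll":0,"grip":0},
  {"xyz":[0,0,-40],"roll":0,"grip":0},
  {"xyz":[0,0,-40],"roll":0,"grip":0},
])

```text
time_s: 5.52
position: [0.5756, -0.3018, 0.1872]
tcp_rot: [[-0.992, -0.125, -0.0], [-0.125, 0.992, 0.0], [0.0, 0.0, -1.0]]
force: [0.3, -0.6, -1.4]
opening: 0.222
grasp_force: 29.9
```

Call:
move_arm([
  {"xyz":[9.1,37.4,-4],"roll":0,"grip":0},
  {"xyz":[9.1,37.4,-4],"roll":0,"grip":0},
  {"xyz":[9.1,37.4,-4],"roll":0,"grip":0},
  {"xyz":[9.1,37.4,-4],"roll":0,"grip":0},
  {"xyz":[9.1,37.4,-4],"roll":0,"grip":0},
])

```text
time_s: 5.93
position: [0.5064, -0.1207, 0.2059]
tcp_rot: [[-0.992, -0.124, 0.0], [-0.124, 0.992, 0.0], [-0.0, 0.0, -1.0]]
force: [0.6, 0.4, -0.9]
opening: 0.225
grasp_force: 29.9
```

Call:
move_arm([
  {"xyz":[9.1,37.4,0],"roll":0,"grip":0},
  {"xyz":[9.1,37.4,0],"roll":0,"grip":0},
  {"xyz":[9.1,37.4,0],"roll":0,"grip":0},
  {"xyz":[9.1,37.4,0],"roll":0,"grip":0},
  {"xyz":[9.1,37.4,0],"roll":0,"grip":0},
])

```text
time_s: 6.35
position: [0.438, 0.0591, 0.2059]
tcp_rot: [[-0.992, -0.124, 0.001], [-0.124, 0.992, 0.0], [-0.001, -0.0, -1.0]]
force: [0.5, -0.6, -1.7]
opening: 0.225
grasp_force: 29.9
```

Call:
move_arm([
  {"xyz":[9.1,37.4,0],"roll":0,"grip":0},
  {"xyz":[9.1,37.4,0],"roll":0,"grip":0},
  {"xyz":[9.1,37.4,0],"roll":0,"grip":0},
  {"xyz":[9.1,37.4,0],"roll":0,"grip":0},
  {"xyz":[9.1,37.4,0],"roll":0,"grip":0},
])

```text
time_s: 6.77
position: [0.3695, 0.239, 0.2059]
tcp_rot: [[-0.992, -0.125, 0.001], [-0.125, 0.992, 0.0], [-0.001, 0.0, -1.0]]
force: [0.7, 0.1, -1.1]
opening: 0.229
grasp_force: 29.9
```

Call:
move_arm([
  {"xyz":[0,0,15],"roll":-0.111,"grip":0},
  {"xyz":[0,0,15],"roll":-0.111,"grip":0},
  {"xyz":[0,0,15],"roll":-0.111,"grip":0},
  {"xyz":[0,0,15],"roll":-0.111,"grip":0},
  {"xyz":[0,0,0],"roll":0,"grip":0},
])

```text
time_s: 7.18
position: [0.3688, 0.2371, 0.1438]
tcp_rot: [[-0.841, -0.541, -0.004], [-0.541, 0.841, -0.002], [0.005, 0.001, -1.0]]
force: [0.7, 0.4, -1.3]
opening: 0.224
grasp_force: 29.9
```

```bash
cat > look.py <<'E'
import sys
from h import *
tag=sys.argv[1]; half=80
s=bot.read_state();print("t",round(s["time_s"],2),"pos",s["position"],"yaw",np.degrees(np.arctan2(s["tcp_rot"][1][0],s["tcp_rot"][0][0])).round(1),"F",np.round(s["force"],1),"j",np.round(s["joint_positions"],0))
ims=[]
for n in("side","top"):
    im,d=bot.capture(n);np.savez(n+tag+".npz",im=im,d=d)
    u,v=w2p(n,s["position"])[0].astype(int);u=np.clip(u,half,640-half);v=np.clip(v,half,480-half)
    c=im[v-half:v+half,u-half:u+half];print(n,"crop origin",u-half,v-half,"scale",2.5)
    ims.append(np.clip(c*1.5,0,255).astype(np.uint8))
save("look"+tag+".png",np.hstack(ims),2.5)
E
python3 look.py 2
```

```text
t 7.18 pos [0.36875295 0.23707872 0.14377715] yaw -147.2 F [ 0.7  0.4 -1.3] j [  18.   24.  113.   -0.   44. -105.]
side crop origin 129 81 scale 2.5
top crop origin 77 234 scale 2.5
```

View pics/look2.png

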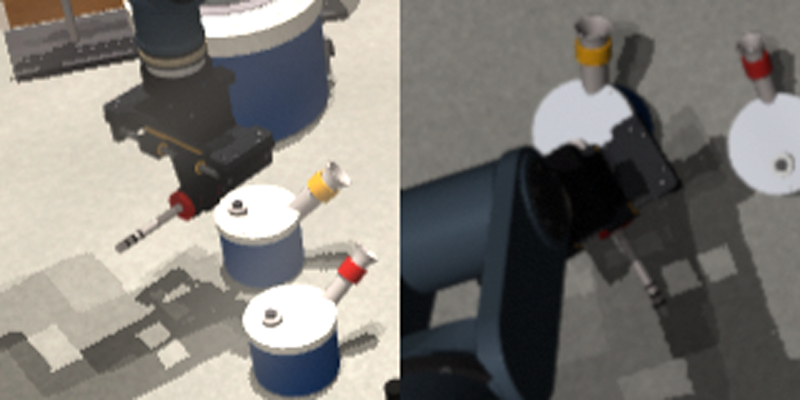

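Call:
move_arm([
  {"xyz":[0,0,20],"roll":0,"grip":0},
  {"xyz":[0,0,20],"roll":0,"grip":0},
  {"xyz":[0,0,6],"roll":0,"grip":0},
  {"xyz":[0,0,0],"roll":0,"grip":0},
])

```text
time_s: 7.62
position: [0.3702, 0.2372, 0.0992]
tcp_rot: [[-0.843, -0.537, -0.002], [-0.537, 0.843, -0.001], [0.002, 0.0, -1.0]]
force: [-0.1, 0.1, -0.6]
opening: 0.228
grasp_force: 29.9
```

Call:
move_arm([
  {"xyz":[0,0,2],"roll":0,"grip":0},
  {"xyz":[0,0,2],"roll":0,"grip":0},
  {"xyz":[0,0,2],"roll":0,"grip":0},
  {"xyz":[0,0,2],"roll":0,"grip":0},
])

```text
time_s: 7.95
position: [0.371, 0.2376, 0.0921]
tcp_rot: [[-0.842, -0.539, 0.002], [-0.539, 0.842, 0.001], [-0.002, -0.0, -1.0]]
force: [0.4, 0.0, -1.5]
opening: 0.225
grasp_force: 29.9
```

Call:
move_arm([
  {"xyz":[0,0,2],"roll":0,"grip":0},
  {"xyz":[0,0,2],"roll":0,"grip":0},
  {"xyz":[0,0,0],"roll":0,"grip":0},
])

```text
time_s: 8.2
position: [0.3704, 0.2372, 0.0882]
tcp_rot: [[-0.842, -0.539, 0.0], [-0.539, 0.842, -0.0], [-0.0, -0.0, -1.0]]
force: [-1.6, -2.0, 7.5]
opening: 0.225
grasp_force: 30.0
```

Call:
move_arm([
  {"xyz":[0,0,2],"roll":0,"grip":0},
  {"xyz":[0,0,2],"roll":0,"grip":0},
  {"xyz":[0,0,2],"roll":0,"grip":0},
])

```text
time_s: 8.45
position: [0.3695, 0.2366, 0.0828]
tcp_rot: [[-0.842, -0.54, -0.001], [-0.54, 0.842, -0.001], [0.002, -0.001, -1.0]]
force: [-3.4, -5.1, 15.8]
opening: 0.226
grasp_force: 30.0
```

Call:
move_arm([
  {"xyz":[0,0,2],"roll":0,"grip":0},
  {"xyz":[0,0,2],"roll":0,"grip":0},
  {"xyz":[0,0,0],"roll":0,"grip":0},
])

```text
time_s: 8.7
position: [0.3692, 0.2365, 0.0785]
tcp_rot: [[-0.842, -0.539, -0.002], [-0.539, 0.842, -0.002], [0.002, -0.0, -1.0]]
force: [-3.8, -4.5, 12.6]
opening: 0.228
grasp_force: 30.0
```

```bash
python3 look.py 3
```

```text
t 8.7 pos [0.36917001 0.23648469 0.07850796] yaw -147.4 F [-3.8 -4.5 12.6] j [  18.   32.  116.   -0.   33. -105.]
side crop origin 132 99 scale 2.5
top crop origin 86 232 scale 2.5
```

View pics/look3.png

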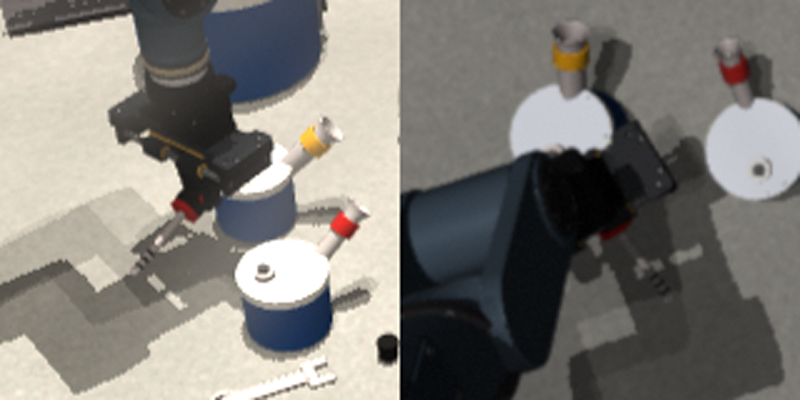

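```bash
cat > ang.py <<'E'
import sys
from h import *
tag=sys.argv[1];s=bot.read_state();p=np.array(s["position"]);ax=np.array(s["tcp_rot"])[:,0];ay=np.array(s["tcp_rot"])[:,1]
p=p+[0,0,.019]
for n in("side","top"):
    z=np.load(n+tag+".npz");q=cloud(n,z["d"]).reshape(-1,3);v=q-p;f=v@ax;h=v[:,2];l=v@ay
    k=(abs(l)<.014)&(f>.01)&(np.hypot(f,h)<.145)&(q[:,2]>.012)
    F,H,Ln=f[k],h[k],l[k]
    # robust line on rod: points beyond collar
    r=np.hypot(F,H)>.058;F,H,Ln=F[r],H[r],Ln[r]
    if len(F)<8: print(n,"few",len(F));continue
    vx,vy,x0,y0=cv2.fitLine(np.stack([F,H],1).astype(np.float32),cv2.DIST_HUBER,0,.001,.001).ravel()
    if vx<0:vx,vy=-vx,-vy
    a=np.arctan2(-vy,vx);R=np.array([vx,vy]);t=(np.stack([F,H],1)-[x0,y0])@R;e=np.array([x0,y0])+R*np.percentile(t,98)
    yl=np.polyfit(F,Ln,1)
    print(n,len(F),"down angle",np.degrees(a).round(1),"perp of line from grasp pt(mm)",((x0*vy-y0*vx)*-1000).round(1),"tip (f,h) mm",(e*1000).round(1),"lateral mean",(Ln.mean()*1000).round(1),"lat slope",yl[0].round(3),"resid",np.std((F-x0)*vy-(H-y0)*vx).round(4))
E
python3 ang.py 3; python3 ang.py 2 | head -0
```

```text
side 217 down angle 63.6 perp of line from grasp pt(mm) 65.9 tip (f,h) mm [ 99.  -51.4] lateral mean -0.4 lat slope -0.052 resid 0.0112
top 130 down angle 53.5 perp of line from grasp pt(mm) 55.5 tip (f,h) mm [108.6 -53.6] lateral mean -0.8 lat slope -0.054 resid 0.0119Exception ignored on flushing sys.stdout:
BrokenPipeError: [Errno 32] Broken pipe
```

```bash
sed -i 's/(q\[:,2\]>.012)/(q[:,2]>.012)\&(h<.01)/' ang.py; python3 ang.py 3
```

```text
side 89 down angle 19.6 perp of line from grasp pt(mm) 1.1 tip (f,h) mm [122.2 -42.2] lateral mean -2.9 lat slope -0.002 resid 0.0036
top 111 down angle 20.0 perp of line from grasp pt(mm) 1.6 tip (f,h) mm [121.7 -42.6] lateral mean -1.7 lat slope 0.003 resid 0.0025
```

Call:
move_arm([
  {"xyz":[0,0,2],"roll":0,"grip":0},
  {"xyz":[0,0,2],"roll":0,"grip":0},
  {"xyz":[0,0,2],"roll":0,"grip":0},
  {"xyz":[0,0,2],"roll":0,"grip":0},
  {"xyz":[0,0,0],"roll":0,"grip":0},
])

```text
time_s: 9.22
position: [0.3693, 0.2366, 0.071]
tcp_rot: [[-0.842, -0.539, -0.001], [-0.539, 0.842, -0.001], [0.002, -0.0, -1.0]]
force: [-2.8, -4.6, 19.0]
opening: 0.228
grasp_force: 30.0
```

```bash
python3 look.py 4;python3 ang.py 4
```

```text
t 9.22 pos [0.36930766 0.23661535 0.07101265] yaw -147.4 F [-2.8 -4.6 19. ] j [  18.   33.  116.   -0.   32. -105.]
side crop origin 133 101 scale 2.5
top crop origin 87 232 scale 2.5
side 89 down angle 29.1 perp of line from grasp pt(mm) 3.1 tip (f,h) mm [114.2 -59.9] lateral mean -2.9 lat slope -0.028 resid 0.0033
top 100 down angle 30.3 perp of line from grasp pt(mm) 5.6 tip (f,h) mm [114.5 -60.3] lateral mean -1.7 lat slope -0.001 resid 0.0024
```

Call:
move_arm([
  {"xyz":[0,0,2],"roll":0,"grip":0},
  {"xyz":[0,0,2],"roll":0,"grip":0},
  {"xyz":[0,0,2],"roll":0,"grip":0},
  {"xyz":[0,0,2],"roll":0,"grip":0},
  {"xyz":[0,0,0],"roll":0,"grip":0},
])

```text
time_s: 9.73
position: [0.3696, 0.2368, 0.0632]
tcp_rot: [[-0.842, -0.539, -0.0], [-0.539, 0.842, -0.001], [0.001, -0.0, -1.0]]
force: [-4.6, -4.4, 19.9]
opening: 0.227
grasp_force: 30.0
```

```bash
python3 look.py 5;python3 ang.py 5
```

```text
t 9.73 pos [0.36957067 0.2367827  0.06324754] yaw -147.4 F [-4.6 -4.4 19.9] j [  18.   34.  116.   -0.   30. -105.]
side crop origin 133 103 scale 2.5
top crop origin 87 231 scale 2.5
side 80 down angle 36.6 perp of line from grasp pt(mm) 6.6 tip (f,h) mm [104.2 -69.2] lateral mean -2.7 lat slope -0.029 resid 0.0031
top 85 down angle 38.5 perp of line from grasp pt(mm) 10.0 tip (f,h) mm [103.4 -69.5] lateral mean -2.1 lat slope 0.002 resid 0.0023
```

Call:
move_arm([
  {"xyz":[0,0,-15],"roll":0,"grip":0},
  {"xyz":[0,0,-35],"roll":0,"grip":0},
  {"xyz":[0,0,-40],"roll":0,"grip":0},
  {"xyz":[0,0,-40],"roll":0,"grip":0},
  {"xyz":[0,0,0],"roll":0,"grip":0},
])

```text
time_s: 10.25
position: [0.3749, 0.2391, 0.1979]
tcp_rot: [[-0.842, -0.539, 0.014], [-0.539, 0.842, 0.005], [-0.014, -0.004, -1.0]]
force: [1.0, 0.8, -1.0]
opening: 0.227
grasp_force: 30.0
```

```bash
python3 look.py 6;python3 ang.py 6
```

```text
t 10.25 pos [0.3748797  0.23910834 0.19785383] yaw -147.4 F [ 1.   0.8 -1. ] j [  18.   18.  109.    0.   52. -105.]
side crop origin 127 65 scale 2.5
top crop origin 69 232 scale 2.5
side 89 down angle 41.3 perp of line from grasp pt(mm) 14.3 tip (f,h) mm [100.2 -69.1] lateral mean -4.1 lat slope 0.001 resid 0.0032
top 100 down angle 40.5 perp of line from grasp pt(mm) 12.7 tip (f,h) mm [103.2 -71.6] lateral mean -2.9 lat slope 0.008 resid 0.0021
```

View pics/look6.png

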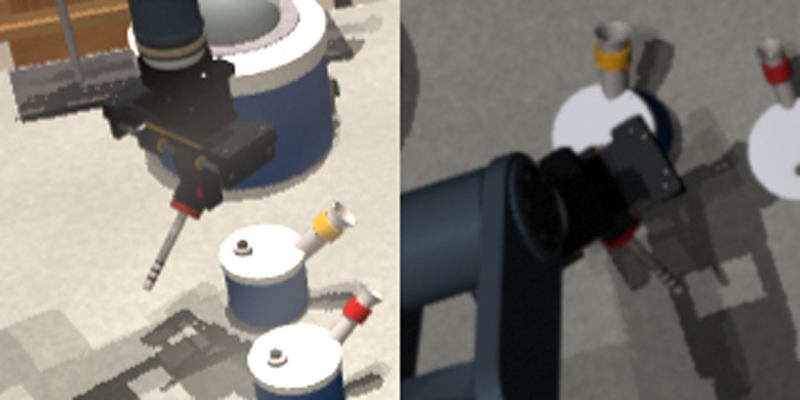

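Call:
move_arm([
  {"xyz":[0,0,0],"roll":0,"grip":0},
  {"xyz":[0,0,0],"roll":0,"grip":0},
])

```text
time_s: 10.52
position: [0.3692, 0.237, 0.1901]
tcp_rot: [[-0.842, -0.539, -0.004], [-0.539, 0.842, -0.001], [0.004, 0.001, -1.0]]
force: [0.4, -0.1, -1.6]
opening: 0.23
grasp_force: 30.0
```

```bash
cat > cyl.py <<'E'
import sys
from h import *
from scipy.optimize import least_squares
tag=sys.argv[1]
if len(sys.argv)>2:
    for n in("side","top"):
        im,d=bot.capture(n);np.savez(n+tag+".npz",im=im,d=d)
s=bot.read_state();p=np.array(s["position"]);T=np.array(s["tcp_rot"])
p=p+[0,0,.019];a0=np.radians(float(sys.argv[3]) if len(sys.argv)>3 else 40)
print("t",round(s["time_s"],2),"grasp pt",p.round(4),"yaw",np.degrees(np.arctan2(T[1,0],T[0,0])).round(1),"F",np.round(s["force"],1))
V={}
for n in("side","top"):
    z=np.load(n+tag+".npz");q=cloud(n,z["d"]).reshape(-1,3);v=(q-p)@T*[1,1,-1]  # f, l, h(up)
    al=v[:,0]*np.cos(a0)-v[:,2]*np.sin(a0);pe=v[:,0]*np.sin(a0)+v[:,2]*np.cos(a0)
    V[n]=v[(al>.052)&(al<.15)&(abs(pe)<.03)&(abs(v[:,1])<.016)&(q[:,2]>.01)]
V["both"]=np.vstack([V["side"],V["top"]])
for n,v in V.items():
    def res(x):
        a,o,l0,sl=x;d=np.array([np.cos(a),sl,-np.sin(a)]);d/=np.linalg.norm(d);c=np.array([np.sin(a)*o,l0,np.cos(a)*o])
        w=v-c;r=np.linalg.norm(w-np.outer(w@d,d),axis=1);return r-.005
    f=least_squares(res,[a0,0,0,0],loss="soft_l1",f_scale=.001);a,o,l0,sl=f.x
    al=v[:,0]*np.cos(a)-v[:,2]*np.sin(a);pk=al[abs(f.fun)<1.5]
    print(n,len(v),"angle %.1f perp %.1f mm lat0 %.1f latslope %.3f tip along %.1f resid %.2f"%(np.degrees(a),o*1e3,l0*1e3,sl,np.percentile(pk,99)*1e3,np.sqrt(np.mean(res(f.x)**2))*1e3))
E
python3 cyl.py 7 cap
```

```text
t 10.62 grasp pt [0.3694 0.237  0.209 ] yaw -147.4 F [ 0.6 -0.2 -1. ]
side 102 angle 40.3 perp 11.2 mm lat0 -9.1 latslope 0.075 tip along 126.8 resid 1.97
top 118 angle 40.2 perp 9.6 mm lat0 -2.2 latslope 0.017 tip along 127.9 resid 1.56
both 220 angle 40.0 perp 9.6 mm lat0 -2.6 latslope 0.019 tip along 127.9 resid 1.84
```

```bash
cat > ov.py <<'E'
from h import *
s=bot.read_state();p=np.array(s["position"])+[0,0,.019];T=np.array(s["tcp_rot"]);a=np.radians(40.)
d=T[:,0]*np.cos(a)+[0,0,-np.sin(a)];nn=T[:,0]*np.sin(a)+[0,0,np.cos(a)];ims=[]
for n in("side","top"):
    im=np.load(n+"7.npz")["im"].copy();u,v=w2p(n,p)[0].astype(int)
    x0,y0=u-50,v-40;c=np.clip(im[y0:y0+100,x0:x0+100]*1.5,0,255).astype(np.uint8);c=cv2.resize(c,(400,400),interpolation=cv2.INTER_CUBIC)
    for o,col in((.0096,(255,255,0)),(-.0065,(0,255,0))):
        tip=.128 if o>0 else .130
        o3=p+nn*o+T[:,1]*-.001
        for q in(tip,tip-95e-3,tip-163e-3):
            for e in(-.0175,.0175):
                w=(w2p(n,o3+d*q+nn*e*(1 if q<tip else .28))[0]-[x0,y0])*4+2;cv2.circle(c,tuple(int(i) for i in w),3,col,-1)
    w=(w2p(n,p)[0]-[x0,y0])*4+2;cv2.circle(c,tuple(int(i) for i in w),4,(0,0,255),-1)
    ims.append(c)
save("ov7.png",np.hstack(ims))
z=np.load("side2.npz");z2=np.load("top2.npz")
P0=np.array([.3688,.2371,.1628]);
for n,z in(("side",z),("top",z2)):
    v=(cloud(n,z["d"]).reshape(-1,3)-P0)@T*[1,1,-1]
    k=(v[:,0]>.06)&(v[:,0]<.15)&(abs(v[:,1])<.012)&(abs(v[:,2])<.03);print(n,"level rod top h: pct90",np.percentile(v[k][:,2],[50,90]).round(4),"f max",v[k][:,0].max().round(4),k.sum())
E
python3 ov.py
```

```text
side level rod top h: pct90 [-0.0031  0.    ] f max 0.1256 86
top level rod top h: pct90 [-0.003   0.0003] f max 0.1279 129
```

View pics/ov7.png

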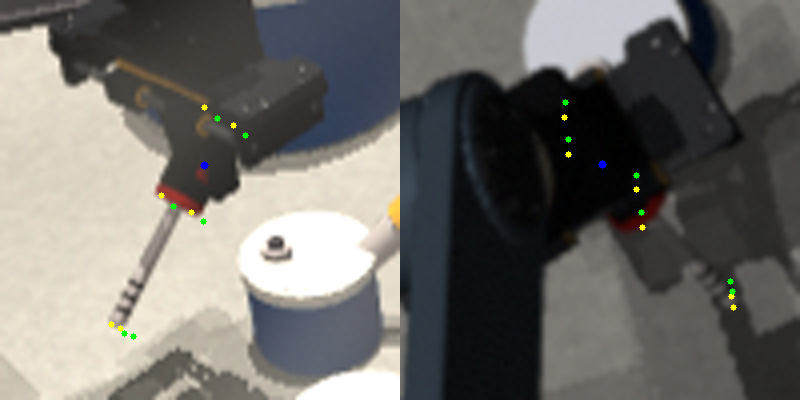

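The rod sits about 40° down in the grip with its axis about 9 mm above the pads' centre. Next is the pre-entry pose.

Call:
move_arm([
  {"xyz":[0,0,-18],"roll":0.118,"grip":0},
  {"xyz":[0,0,-18],"roll":0.118,"grip":0},
  {"xyz":[0,0,-18],"roll":0.117,"grip":0},
  {"xyz":[0,0,-18],"roll":0,"grip":0},
])

```text
time_s: 10.95
position: [0.3698, 0.2372, 0.2629]
tcp_rot: [[-0.978, -0.21, -0.004], [-0.21, 0.978, -0.001], [0.004, -0.0, -1.0]]
force: [0.9, 0.2, -0.5]
opening: 0.229
grasp_force: 30.0
```

Call:
move_arm([
  {"xyz":[-32.2,-20.5,0],"roll":0,"grip":0},
  {"xyz":[-32.2,-20.5,0],"roll":0,"grip":0},
  {"xyz":[-32.2,-20.5,0],"roll":0,"grip":0},
  {"xyz":[-32.2,-20.5,0],"roll":0,"grip":0},
])

```text
time_s: 11.28
position: [0.5147, 0.1843, 0.2622]
tcp_rot: [[-0.977, -0.215, -0.003], [-0.215, 0.977, -0.0], [0.003, 0.0, -1.0]]
force: [0.2, -0.0, -0.8]
opening: 0.229
grasp_force: 30.0
```

Call:
move_arm([
  {"xyz":[-32.2,-20.5,0],"roll":0,"grip":0},
  {"xyz":[-32.2,-20.5,0],"roll":0,"grip":0},
  {"xyz":[-32.2,-20.5,0],"roll":0,"grip":0},
  {"xyz":[-32.2,-20.5,0],"roll":0,"grip":0},
])

```text
time_s: 11.62
position: [0.6582, 0.1316, 0.2611]
tcp_rot: [[-0.977, -0.214, -0.004], [-0.214, 0.977, -0.0], [0.004, 0.001, -1.0]]
force: [0.5, -0.4, -1.1]
opening: 0.227
grasp_force: 30.0
```

Call:
move_arm([
  {"xyz":[0,0,25],"roll":0,"grip":0},
  {"xyz":[0,0,20],"roll":0,"grip":0},
  {"xyz":[0,0,8],"roll":0,"grip":0},
  {"xyz":[0,0,0],"roll":0,"grip":0},
  {"xyz":[0,0,0],"roll":0,"grip":0},
])

```text
time_s: 12.03
position: [0.6566, 0.1327, 0.2094]
tcp_rot: [[-0.977, -0.215, -0.003], [-0.215, 0.977, -0.0], [0.003, 0.0, -1.0]]
force: [0.3, 0.0, -0.6]
opening: 0.228
grasp_force: 30.0
```

```bash
python3 look.py 8; python3 cyl.py 8
```

```text
t 12.03 pos [0.65662149 0.13270558 0.20935597] yaw -167.6 F [ 0.3  0.  -0.6] j [   2.   35.   76.   -0.   70. -101.]
side crop origin 234 60 scale 2.5
top crop origin 118 111 scale 2.5
t 12.13 grasp pt [0.6578 0.1329 0.2306] yaw -167.6 F [-0.3 -0.1 -0.9]
side 104 angle 41.0 perp 11.1 mm lat0 -8.0 latslope 0.071 tip along 129.1 resid 2.00
top 126 angle 39.6 perp 7.6 mm lat0 -1.7 latslope 0.010 tip along 129.3 resid 1.55
both 230 angle 39.8 perp 8.2 mm lat0 -3.1 latslope 0.024 tip along 129.3 resid 1.86
```

View pics/look8.png

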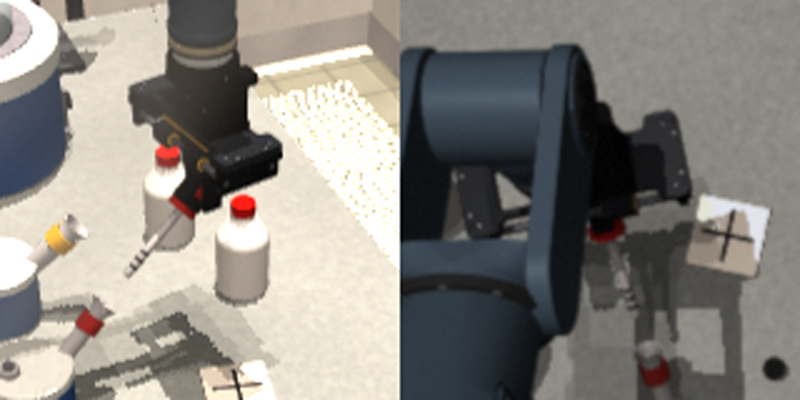

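```bash
cat > ov2.py <<'E'
from h import *
M=np.array([.525,.1025,.125]);ps=np.radians(12.4);a=np.radians(40)
zN=np.array([np.cos(ps)*np.cos(a),np.sin(ps)*np.cos(a),np.sin(a)]);yN=np.array([-np.sin(ps),np.cos(ps),0]);xN=np.cross(yN,zN)
s=bot.read_state();p=np.array(s["position"])+[0,0,.019];T=np.array(s["tcp_rot"])
b=np.radians(39.8);d=T[:,0]*np.cos(b)+T[:,1]*.024+[0,0,-np.sin(b)];nn=T[:,0]*np.sin(b)+[0,0,np.cos(b)]
A=p+nn*.0082+T[:,1]*-.0031;tip=A+d*.129
for q,t in((tip,"tip"),(A+d*.034,"collar")): print(t,q.round(4),"in neck frame xyz mm",(np.array([xN,yN,zN])@(q-M)*1e3).round(1))
ims=[]
for n in("side","top"):
    im=np.load(n+"8.npz")["im"];u,v=w2p(n,(M+tip)/2)[0].astype(int);x0,y0=u-35,v-35
    c=cv2.resize(np.clip(im[y0:y0+70,x0:x0+70]*1.5,0,255).astype(np.uint8),(400,400),interpolation=cv2.INTER_CUBIC);k=400/70
    def dot(w,col,r=2):
        e=(w2p(n,w)[0]-[x0,y0])*k+k/2;cv2.circle(c,tuple(int(i) for i in e),r,col,-1)
    for t in np.linspace(0,2*np.pi,24): dot(M+.016*(np.cos(t)*xN+np.sin(t)*yN),(0,255,0))
    for z in np.linspace(-.07,.05,9): dot(M+zN*z,(0,255,0))
    for z in np.linspace(.04,.129,7): dot(A+d*z,(255,255,0))
    ims.append(c)
save("ov8.png",np.hstack(ims))
E
python3 ov2.py
```

```text
tip [0.5559 0.1105 0.1542] in neck frame xyz mm [-1.8  1.1 43.2]
collar [0.6277 0.124  0.2151] in neck frame xyz mm [ -1.6  -1.1 138.3]
```

View pics/ov8.png

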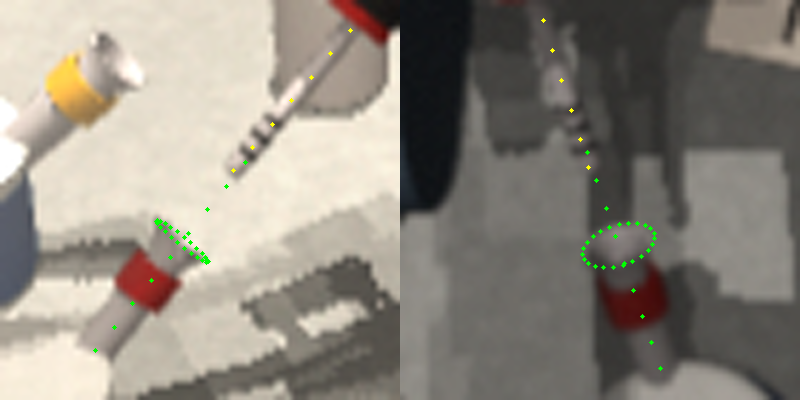

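Call:
move_arm([
  {"xyz":[-1,0,1],"roll":-0.012,"grip":0},
  {"xyz":[7.7,0,6.4],"roll":0,"grip":0},
  {"xyz":[7.7,0,6.4],"roll":0,"grip":0},
  {"xyz":[7.7,0,6.4],"roll":0,"grip":0},
  {"xyz":[0,0,0],"roll":0,"grip":0},
])

```text
time_s: 12.55
position: [0.6338, 0.1276, 0.1903]
tcp_rot: [[-0.974, -0.227, -0.002], [-0.227, 0.974, -0.0], [0.002, 0.0, -1.0]]
force: [-1.2, -0.5, -1.4]
opening: 0.23
grasp_force: 30.0
```

Call:
move_arm([
  {"xyz":[5.4,0,4.5],"roll":0,"grip":0},
  {"xyz":[5.4,0,4.5],"roll":0,"grip":0},
  {"xyz":[3.8,0,3.2],"roll":0,"grip":0},
  {"xyz":[0,0,0],"roll":0,"grip":0},
])

```text
time_s: 12.88
position: [0.6202, 0.1241, 0.1775]
tcp_rot: [[-0.974, -0.226, -0.002], [-0.226, 0.974, -0.0], [0.002, 0.0, -1.0]]
force: [-0.6, 0.0, -2.6]
opening: 0.233
grasp_force: 30.0
```

Call:
move_arm([
  {"xyz":[3.1,0,2.6],"roll":0,"grip":0},
  {"xyz":[3.1,0,2.6],"roll":0,"grip":0},
])

```text
time_s: 13.05
position: [0.6159, 0.1228, 0.1731]
tcp_rot: [[-0.974, -0.226, 0.001], [-0.226, 0.974, 0.0], [-0.001, -0.0, -1.0]]
force: [0.6, -1.3, -0.9]
opening: 0.226
grasp_force: 30.0
```

Call:
move_arm([
  {"xyz":[3.1,0,2.6],"roll":0,"grip":0},
  {"xyz":[3.1,0,2.6],"roll":0,"grip":0},
  {"xyz":[3.1,0,2.6],"roll":0,"grip":0},
])

```text
time_s: 13.3
position: [0.6063, 0.1209, 0.1649]
tcp_rot: [[-0.974, -0.226, 0.0], [-0.226, 0.974, 0.001], [-0.0, 0.0, -1.0]]
force: [1.0, 0.4, -1.7]
opening: 0.23
grasp_force: 30.0
```

Call:
move_arm([
  {"xyz":[3.1,0,2.6],"roll":0,"grip":0},
  {"xyz":[3.1,0,2.6],"roll":0,"grip":0},
  {"xyz":[3.1,0,2.6],"roll":0,"grip":0},
])

```text
time_s: 13.55
position: [0.5972, 0.1188, 0.1571]
tcp_rot: [[-0.974, -0.226, 0.0], [-0.226, 0.974, 0.0], [-0.0, 0.0, -1.0]]
force: [0.8, 1.5, -0.2]
opening: 0.228
grasp_force: 30.0
```

Travelled 81 of about 138 mm with negligible force, so I continue.

Call:
move_arm([
  {"xyz":[3.8,0,3.2],"roll":0,"grip":0},
  {"xyz":[3.8,0,3.2],"roll":0,"grip":0},
  {"xyz":[3.8,0,3.2],"roll":0,"grip":0},
  {"xyz":[3.8,0,3.2],"roll":0,"grip":0},
])

```text
time_s: 13.88
position: [0.5822, 0.1153, 0.1443]
tcp_rot: [[-0.974, -0.226, -0.0], [-0.226, 0.974, 0.0], [-0.0, 0.0, -1.0]]
force: [0.5, 3.3, -0.5]
opening: 0.227
grasp_force: 30.0
```

Call:
move_arm([
  {"xyz":[3.8,0,3.2],"roll":0,"grip":0},
  {"xyz":[3.8,0,3.2],"roll":0,"grip":0},
  {"xyz":[3.1,0,2.6],"roll":0,"grip":0},
  {"xyz":[3.1,0,2.6],"roll":0,"grip":0},
])

```text
time_s: 14.22
position: [0.5688, 0.1122, 0.1327]
tcp_rot: [[-0.974, -0.226, 0.0], [-0.226, 0.974, 0.0], [-0.0, 0.0, -1.0]]
force: [0.3, 3.0, -0.5]
opening: 0.227
grasp_force: 30.0
```

Call:
move_arm([
  {"xyz":[2.3,0.4,1.9],"roll":0,"grip":0},
  {"xyz":[2.3,0.4,1.9],"roll":0,"grip":0},
  {"xyz":[2.3,0,1.9],"roll":0,"grip":0},
  {"xyz":[2.3,0,1.9],"roll":0,"grip":0},
])

```text
time_s: 14.55
position: [0.5599, 0.1104, 0.1252]
tcp_rot: [[-0.974, -0.227, 0.0], [-0.227, 0.974, -0.001], [0.0, -0.001, -1.0]]
force: [0.1, 0.4, -1.1]
opening: 0.226
grasp_force: 30.0
```

Call:
move_arm([
  {"xyz":[1.5,0,1.3],"roll":0,"grip":0},
  {"xyz":[1.5,0,1.3],"roll":0,"grip":0},
])

```text
time_s: 14.72
position: [0.5569, 0.1097, 0.1225]
tcp_rot: [[-0.974, -0.227, -0.0], [-0.227, 0.974, -0.001], [0.0, -0.0, -1.0]]
force: [-0.2, 0.6, -1.3]
opening: 0.23
grasp_force: 30.0
```

```bash
python3 look.py 9 | head -1
python3 - <<'E'
from h import *
M=np.array([.525,.1025,.125]);ims=[]
for n in("side","top"):
    im=np.load(n+"9.npz")["im"];u,v=w2p(n,M)[0].astype(int)
    ims.append(np.clip(im[v-25:v+25,u-25:u+25]*1.5,0,255).astype(np.uint8))
save("in9.png",np.hstack(ims),8)
E
```

```text
t 14.72 pos [0.55689722 0.10973313 0.12254442] yaw -166.9 F [-0.2  0.6 -1.3] j [  -0.   34.   96.   -0.   51. -103.]
```

View pics/in9.png

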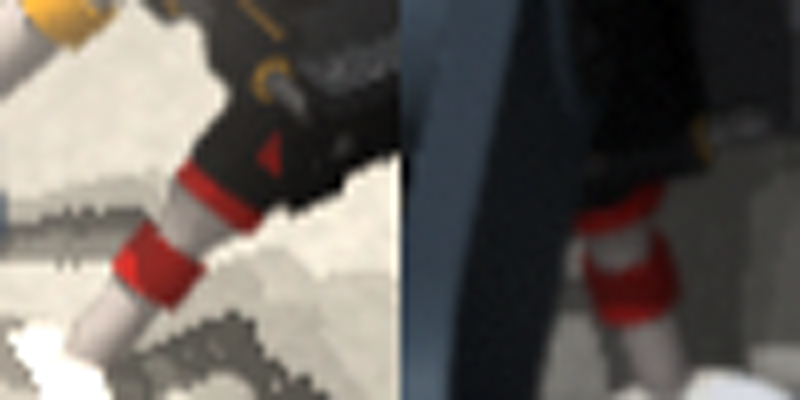

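Call:
move_arm([
  {"xyz":[1.5,0,1.3],"roll":0,"grip":0},
  {"xyz":[0,0,0],"roll":0,"grip":0},
])

```text
time_s: 14.98
position: [0.5567, 0.1096, 0.1219]
tcp_rot: [[-0.974, -0.226, 0.003], [-0.226, 0.974, -0.0], [-0.003, -0.001, -1.0]]
force: [1.4, 1.1, -0.7]
opening: 0.227
grasp_force: 30.0
```

Call:
move_arm([
  {"xyz":[1.2,0,1.0],"roll":0,"grip":0},
  {"xyz":[0,0,0],"roll":0,"grip":0},
])

```text
time_s: 15.15
position: [0.5568, 0.1096, 0.1217]
tcp_rot: [[-0.974, -0.226, 0.006], [-0.226, 0.974, 0.0], [-0.006, -0.001, -1.0]]
force: [3.1, 1.3, 2.9]
opening: 0.223
grasp_force: 30.0
```

Call:
move_arm([
  {"xyz":[1.2,0,1.0],"roll":0,"grip":0},
  {"xyz":[0,0,0],"roll":0,"grip":0},
])

```text
time_s: 15.32
position: [0.5568, 0.1096, 0.1217]
tcp_rot: [[-0.974, -0.226, 0.008], [-0.226, 0.974, 0.001], [-0.008, -0.001, -1.0]]
force: [2.8, 3.1, 8.6]
opening: 0.227
grasp_force: 30.0
```

Call:
move_arm([
  {"xyz":[0,0,0],"roll":0,"grip":0},
  {"xyz":[0,0,0],"roll":0,"grip":0},
  {"xyz":[0,0,0],"roll":0,"grip":0},
  {"xyz":[-2.4,0,-2.0],"roll":0,"grip":0},
])

```text
time_s: 15.65
position: [0.5565, 0.1098, 0.1223]
tcp_rot: [[-0.974, -0.226, 0.002], [-0.226, 0.974, -0.0], [-0.002, -0.001, -1.0]]
force: [0.0, -0.6, -1.7]
opening: 0.228
grasp_force: 30.0
```

Call:
move_arm([
  {"xyz":[-5.4,0,-4.5],"roll":0,"grip":0},
  {"xyz":[-7.7,0,-6.4],"roll":0,"grip":0},
  {"xyz":[-7.7,0,-6.4],"roll":0,"grip":0},
  {"xyz":[-7.7,0,-6.4],"roll":0,"grip":0},
])

```text
time_s: 15.98
position: [0.5826, 0.1161, 0.1448]
tcp_rot: [[-0.974, -0.226, -0.003], [-0.226, 0.974, -0.0], [0.003, 0.0, -1.0]]
force: [0.7, -0.3, -0.3]
opening: 0.232
grasp_force: 30.0
```

Call:
move_arm([
  {"xyz":[-7.7,0,-6.4],"roll":0,"grip":0},
  {"xyz":[-7.7,0,-6.4],"roll":0,"grip":0},
  {"xyz":[-7.7,0,-6.4],"roll":0,"grip":0},
  {"xyz":[-7.7,0,-6.4],"roll":0,"grip":0},
  {"xyz":[-7.7,0,-6.4],"roll":0,"grip":0},
])

```text
time_s: 16.4
position: [0.621, 0.1249, 0.1773]
tcp_rot: [[-0.974, -0.226, -0.001], [-0.226, 0.974, -0.0], [0.002, 0.0, -1.0]]
force: [-0.3, 1.0, -0.7]
opening: 0.226
grasp_force: 30.0
```

Call:
move_arm([
  {"xyz":[-11.5,0,-9.6],"roll":0,"grip":0},
  {"xyz":[-15.3,0,-12.9],"roll":0,"grip":0},
  {"xyz":[-15.3,0,-12.9],"roll":0,"grip":0},
  {"xyz":[0,0,0],"roll":0,"grip":0},
])

```text
time_s: 16.73
position: [0.6665, 0.1348, 0.2156]
tcp_rot: [[-0.974, -0.226, 0.009], [-0.226, 0.974, 0.0], [-0.008, -0.002, -1.0]]
force: [1.1, 0.1, 0.2]
opening: 0.229
grasp_force: 30.0
```

```bash
python3 cyl.py 10 cap
python3 - <<'E'
from h import *
z=np.load("top1.npz");P=cloud("top",z["d"]);q=P.reshape(-1,3);c=z["im"].reshape(-1,3)
k=(np.hypot(q[:,0]-.659,q[:,1]-.038)<.07)&(c.min(1)>130);(x,y),sz,a=cv2.minAreaRect((q[k][:,:2]*1000).astype(np.float32));print("tile",x,y,sz,a)
s=z["d"]*0
for l in("beaker","jar","stopper","bottle_a","spanner"):
    for r in bot.spot_in(l,"top")[:2]: print(l,round(r["conf"],2),c2w("top",r["at"]).round(3))
E
```

```text
t 16.83 grasp pt [0.6616 0.1343 0.2313] yaw -166.9 F [-0.6 -0.2 -1.1]
side 92 angle 43.2 perp 14.4 mm lat0 -7.5 latslope 0.050 tip along 122.2 resid 1.80
top 118 angle 38.2 perp 4.7 mm lat0 -0.7 latslope -0.003 tip along 125.4 resid 1.31
both 210 angle 38.6 perp 5.5 mm lat0 -1.8 latslope 0.004 tip along 124.7 resid 1.79
tile 0.0 0.0 (0.0, 0.0) 0.0
beaker 0.61 [ 0.74  -0.194  0.019]
jar 0.76 [ 0.709 -0.311  0.07 ]
bottle_a 0.65 [0.685 0.336 0.029]
bottle_a 0.22 [0.623 0.119 0.215]
spanner 0.78 [ 0.378 -0.018  0.006]
```

Call:
move_arm([
  {"xyz":[0,0,-25],"roll":0.12,"grip":0},
  {"xyz":[0,0,-22],"roll":0.12,"grip":0},
  {"xyz":[0,0,0],"roll":0.12,"grip":0},
  {"xyz":[0,0,0],"roll":0.12,"grip":0},
  {"xyz":[0,0,0],"roll":0.12,"grip":0},
])

```text
time_s: 17.5
position: [0.6613, 0.1343, 0.2597]
tcp_rot: [[-0.929, 0.369, -0.0], [0.369, 0.929, -0.0], [0.0, -0.0, -1.0]]
force: [-0.8, -0.4, -1.0]
opening: 0.226
grasp_force: 30.0
```

Call:
move_arm([
  {"xyz":[0,0,0],"roll":0.12,"grip":0},
  {"xyz":[0,0,0],"roll":0.12,"grip":0},
  {"xyz":[0,0,0],"roll":0.12,"grip":0},
  {"xyz":[0,0,0],"roll":0.12,"grip":0},
  {"xyz":[0,0,0],"roll":0.12,"grip":0},
])

```text
time_s: 17.92
position: [0.661, 0.1343, 0.2589]
tcp_rot: [[-0.559, 0.829, -0.002], [0.829, 0.559, -0.0], [0.001, -0.002, -1.0]]
force: [0.6, -0.3, -0.8]
opening: 0.227
grasp_force: 30.0
```

Call:
move_arm([
  {"xyz":[0,0,0],"roll":0.12,"grip":0},
  {"xyz":[0,0,0],"roll":0.12,"grip":0},
  {"xyz":[0,0,0],"roll":0.12,"grip":0},
  {"xyz":[0,0,0],"roll":0.12,"grip":0},
  {"xyz":[0,0,0],"roll":0.12,"grip":0},
])

```text
time_s: 18.33
position: [0.661, 0.1343, 0.2589]
tcp_rot: [[0.007, 1.0, -0.002], [1.0, -0.007, -0.0], [-0.0, -0.002, -1.0]]
force: [0.0, 0.3, -0.4]
opening: 0.226
grasp_force: 30.0
```

Call:
move_arm([
  {"xyz":[-23.6,-28.5,0],"roll":0,"grip":0},
  {"xyz":[-23.6,-28.5,0],"roll":0,"grip":0},
  {"xyz":[-23.6,-28.5,0],"roll":0,"grip":0},
  {"xyz":[-23.6,-28.5,0],"roll":0,"grip":0},
])

```text
time_s: 18.67
position: [0.5455, 0.0395, 0.2589]
tcp_rot: [[0.0, 1.0, -0.002], [1.0, -0.0, -0.0], [-0.0, -0.002, -1.0]]
force: [1.0, -0.9, -0.7]
opening: 0.23
grasp_force: 30.0
```

Call:
move_arm([
  {"xyz":[-23.6,-28.5,0],"roll":0,"grip":0},
  {"xyz":[-23.6,-28.5,0],"roll":0,"grip":0},
  {"xyz":[-23.6,-28.5,0],"roll":0,"grip":0},
  {"xyz":[-23.6,-28.5,0],"roll":0,"grip":0},
  {"xyz":[0,0,0],"roll":0,"grip":0},
])

```text
time_s: 19.08
position: [0.4274, -0.0559, 0.2588]
tcp_rot: [[0.005, 1.0, -0.007], [1.0, -0.005, -0.0], [-0.0, -0.007, -1.0]]
force: [1.4, 0.8, -0.6]
opening: 0.228
grasp_force: 30.0
```

```bash
python3 cyl.py 11 cap 39
```

```text
t 19.18 grasp pt [ 0.4326 -0.0547  0.2787] yaw 89.8 F [ 0.1 -0.6 -1.1]
side 2 angle 39.0 perp 5.1 mm lat0 -4.6 latslope -0.001 tip along 121.9 resid 0.00Traceback (most recent call last):
  File "cyl.py", line 23, in <module>
    print(n,len(v),"angle %.1f perp %.1f mm lat0 %.1f latslope %.3f tip along %.1f resid %.2f"%(np.degrees(a),o*1e3,l0*1e3,sl,np.percentile(pk,99)*1e3,np.sqrt(np.mean(res(f.x)**2))*1e3))
                                                                                                                              ~~~~~~~~~~~~~^^^^^^^
    return _quantile_unchecked(
        a, q, axis, out, overwrite_input, method, keepdims, weights)
    return _ureduce(a,
                    func=_quantile_ureduce_func,
    ...<5 lines>...
                    overwrite_input=overwrite_input,
                    method=method)
    r = func(a, **kwargs)
    result = _quantile(arr,
                       quantiles=q,
    ...<2 lines>...
                       out=out,
                       weights=wgt)
    slices_having_nans = np.isnan(arr[-1, ...])
                                  ~~~^^^^^^^^^
IndexError: index -1 is out of bounds for axis 0 with size 0
```

Call:
move_arm([
  {"xyz":[0,0,35],"roll":0,"grip":0},
  {"xyz":[0,0,35],"roll":0,"grip":0},
  {"xyz":[0,0,25],"roll":0,"grip":0},
  {"xyz":[0,0,10],"roll":0,"grip":0},
  {"xyz":[0,0,0],"roll":0,"grip":0},
])

```text
time_s: 19.6
position: [0.4329, -0.0529, 0.1521]
tcp_rot: [[-0.0, 1.0, -0.005], [1.0, 0.0, 0.002], [0.002, -0.005, -1.0]]
force: [0.4, 0.8, -1.1]
opening: 0.227
grasp_force: 30.0
```

Call:
move_arm([
  {"xyz":[0,0,4],"roll":0,"grip":0},
  {"xyz":[0,0,4],"roll":0,"grip":0},
  {"xyz":[0,0,4],"roll":0,"grip":0},
])

```text
time_s: 19.85
position: [0.4352, -0.0545, 0.1433]
tcp_rot: [[0.0, 1.0, 0.003], [1.0, -0.0, -0.001], [-0.001, 0.003, -1.0]]
force: [-0.6, -5.5, 8.6]
opening: 0.227
grasp_force: 30.0
```

Call:
move_arm([
  {"xyz":[0,0,4],"roll":0,"grip":0},
  {"xyz":[0,0,4],"roll":0,"grip":0},
  {"xyz":[0,0,4],"roll":0,"grip":0},
])

```text
time_s: 20.1
position: [0.4362, -0.0556, 0.1321]
tcp_rot: [[0.001, 1.0, 0.006], [1.0, -0.001, -0.003], [-0.003, 0.006, -1.0]]
force: [-0.1, -4.8, 5.6]
opening: 0.231
grasp_force: 30.0
```

Call:
move_arm([
  {"xyz":[0,0,5],"roll":0,"grip":0},
  {"xyz":[0,0,5],"roll":0,"grip":0},
  {"xyz":[0,0,5],"roll":0,"grip":0},
  {"xyz":[0,0,5],"roll":0,"grip":0},
])

```text
time_s: 20.43
position: [0.4359, -0.0552, 0.1118]
tcp_rot: [[0.002, 1.0, 0.005], [1.0, -0.002, -0.002], [-0.002, 0.005, -1.0]]
force: [-0.9, -0.3, 2.9]
opening: 0.228
grasp_force: 30.0
```

Call:
move_arm([
  {"xyz":[0,0,5],"roll":0,"grip":0},
  {"xyz":[0,0,5],"roll":0,"grip":0},
  {"xyz":[0,0,5],"roll":0,"grip":0},
])

```text
time_s: 20.68
position: [0.434, -0.0542, 0.0956]
tcp_rot: [[0.001, 1.0, 0.001], [1.0, -0.001, -0.0], [-0.0, 0.001, -1.0]]
force: [0.4, -0.9, 4.0]
opening: 0.224
grasp_force: 30.0
```

```bash
python3 look.py 12
```

```text
t 20.68 pos [ 0.43401283 -0.05417392  0.09555563] yaw 89.9 F [ 0.4 -0.9  4. ] j [-22.  29. 115.   0.  35. -22.]
side crop origin 181 153 scale 2.5
top crop origin 199 206 scale 2.5
```

View pics/look12.png

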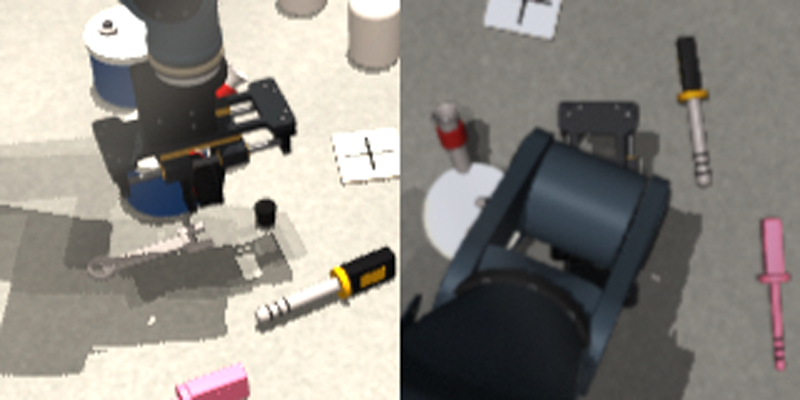

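Call:
move_arm([
  {"xyz":[0,0,5],"roll":0,"grip":0},
  {"xyz":[0,0,5],"roll":0,"grip":0},
  {"xyz":[0,0,5],"roll":0,"grip":0},
  {"xyz":[0,0,5],"roll":0,"grip":0},
])

```text
time_s: 21.12
position: [0.4339, -0.0544, 0.0751]
tcp_rot: [[0.001, 1.0, 0.0], [1.0, -0.001, -0.0], [-0.0, 0.0, -1.0]]
force: [-0.4, -1.1, 3.5]
opening: 0.23
grasp_force: 30.0
```

Call:
move_arm([
  {"xyz":[0,0,4],"roll":0,"grip":0},
  {"xyz":[0,0,3],"roll":0,"grip":0},
  {"xyz":[0,0,0],"roll":0,"grip":0},
])

```text
time_s: 21.37
position: [0.4336, -0.0542, 0.0679]
tcp_rot: [[0.001, 1.0, -0.001], [1.0, -0.001, 0.0], [0.0, -0.001, -1.0]]
force: [-0.3, -0.4, 0.9]
opening: 0.227
grasp_force: 30.0
```

Run:
```python
from h import *
im,d=bot.capture("top");s=bot.read_state();p=np.array(s["position"])+[0,0,.019];print(p.round(4))
q=cloud("top",d).reshape(-1,3);k=(abs(q[:,0]-p[0])<.02)&(q[:,1]-p[1]>.04)&(q[:,1]-p[1]<.15)&(q[:,2]<.16)
v=q[k]
for a in np.arange(.04,.15,.008):
    w=v[(v[:,1]-p[1]>=a)&(v[:,1]-p[1]<a+.008)]
    if len(w): 
        i=np.argsort(w[:,2])[-3:];print(a.round(3),len(w),"top z",w[i,2].round(4),"x",w[i,0].round(3))
```

```text
[ 0.4336 -0.0541  0.0871]
0.104 6 top z [0.0866 0.0869 0.0879] x [0.444 0.449 0.447]
0.112 24 top z [0.0941 0.0955 0.0967] x [0.434 0.436 0.431]
0.12 35 top z [0.0942 0.0943 0.0968] x [0.431 0.436 0.431]
0.128 43 top z [0.0899 0.0905 0.0942] x [0.436 0.431 0.431]
0.136 47 top z [0.088  0.0886 0.0899] x [0.426 0.421 0.416]
0.144 38 top z [0.0861 0.0862 0.088 ] x [0.444 0.439 0.424]
```

Call:
move_arm([
  {"xyz":[0,0,-15],"roll":0,"grip":0},
  {"xyz":[0,0,-35],"roll":0,"grip":0},
  {"xyz":[0,0,-40],"roll":0,"grip":0},
  {"xyz":[0,0,-40],"roll":0,"grip":0},
])

```text
time_s: 21.75
position: [0.4323, -0.0535, 0.1991]
tcp_rot: [[0.001, 1.0, -0.004], [1.0, -0.001, 0.001], [0.001, -0.004, -1.0]]
force: [1.1, -1.1, -2.0]
opening: 0.229
grasp_force: 30.0
```

Call:
move_arm([
  {"xyz":[9.2,35.3,0],"roll":0,"grip":0},
  {"xyz":[9.2,35.3,0],"roll":0,"grip":0},
  {"xyz":[9.2,35.3,0],"roll":0,"grip":0},
  {"xyz":[9.2,35.3,0],"roll":0,"grip":0},
  {"xyz":[9.2,35.3,0],"roll":0,"grip":0},
])

```text
time_s: 22.17
position: [0.6109, -0.0074, 0.1982]
tcp_rot: [[0.0, 1.0, -0.001], [1.0, -0.0, -0.0], [-0.0, -0.001, -1.0]]
force: [0.1, -0.8, -1.2]
opening: 0.225
grasp_force: 30.0
```

Call:
move_arm([
  {"xyz":[9.2,35.3,0],"roll":0,"grip":0},
  {"xyz":[9.2,35.3,0],"roll":0,"grip":0},
  {"xyz":[9.2,35.3,0],"roll":0,"grip":0},
  {"xyz":[9.2,35.3,0],"roll":0,"grip":0},
  {"xyz":[9.2,35.3,0],"roll":0,"grip":0},
])

```text
time_s: 22.58
position: [0.7873, 0.0385, 0.1972]
tcp_rot: [[0.0, 1.0, -0.003], [1.0, -0.0, -0.0], [-0.0, -0.003, -1.0]]
force: [0.6, -0.0, -1.1]
opening: 0.228
grasp_force: 30.0
```

Call:
move_arm([
  {"xyz":[0,0,0],"roll":-0.12,"grip":0},
  {"xyz":[0,0,0],"roll":-0.12,"grip":0},
  {"xyz":[0,0,0],"roll":-0.12,"grip":0},
  {"xyz":[0,0,0],"roll":-0.12,"grip":0},
  {"xyz":[0,0,0],"roll":-0.12,"grip":0},
])

```text
time_s: 23.0
position: [0.7858, 0.0379, 0.1967]
tcp_rot: [[-0.569, 0.822, -0.003], [0.822, 0.569, 0.0], [0.002, -0.003, -1.0]]
force: [-0.5, -0.1, -0.2]
opening: 0.228
grasp_force: 30.0
```

Call:
move_arm([
  {"xyz":[0,0,0],"roll":-0.12,"grip":0},
  {"xyz":[0,0,0],"roll":-0.12,"grip":0},
  {"xyz":[0,0,0],"roll":-0.12,"grip":0},
  {"xyz":[0,0,0],"roll":-0.12,"grip":0},
  {"xyz":[0,0,0],"roll":-0.12,"grip":0},
])

```text
time_s: 23.42
position: [0.7858, 0.0378, 0.1969]
tcp_rot: [[-0.934, 0.357, -0.003], [0.357, 0.934, 0.0], [0.003, -0.001, -1.0]]
force: [0.8, 0.1, -1.1]
opening: 0.228
grasp_force: 30.0
```

Call:
move_arm([
  {"xyz":[0,0,25],"roll":-0.12,"grip":0},
  {"xyz":[0,0,25],"roll":-0.12,"grip":0},
  {"xyz":[0,0,25],"roll":-0.12,"grip":0},
  {"xyz":[0,0,15],"roll":0,"grip":0},
  {"xyz":[0,0,0],"roll":0,"grip":0},
])

```text
time_s: 23.83
position: [0.7827, 0.038, 0.1022]
tcp_rot: [[-1.0, 0.015, -0.011], [0.015, 1.0, 0.001], [0.011, 0.001, -1.0]]
force: [-0.1, -0.2, -1.4]
opening: 0.229
grasp_force: 30.0
```

```bash
python3 cyl.py 13 cap 0
python3 - <<'E'
from h import *
z=np.load("side1.npz");q=cloud("side",z["d"]).reshape(-1,3);c=z["im"].reshape(-1,3)
k=(np.hypot(q[:,0]-.659,q[:,1]-.038)<.065)&(c.min(1)>190)&(abs(q[:,2]-.008)<.006);print(k.sum())
(x,y),sz,a=cv2.minAreaRect((q[k][:,:2]*1000).astype(np.float32));print("tile",x,y,sz)
E
```

```text
t 23.93 grasp pt [0.7863 0.0376 0.1266] yaw 179.2 F [ 1.2  0.2 -0.9]
side 111 angle 4.2 perp 7.7 mm lat0 -0.4 latslope -0.003 tip along 140.4 resid 1.81
top 78 angle 4.6 perp 9.6 mm lat0 1.9 latslope -0.021 tip along 138.6 resid 1.45
both 189 angle 3.6 perp 7.1 mm lat0 -0.0 latslope -0.006 tip along 139.5 resid 1.70
398
tile 662.1908569335938 39.633209228515625 (85.56996154785156, 77.8226089477539)
```

Call:
move_arm([
  {"xyz":[0,0,0],"roll":0,"grip":0},
  {"xyz":[0,0,0],"roll":0,"grip":0},
  {"xyz":[0,0,0],"roll":0,"grip":0},
  {"xyz":[0,0,0],"roll":0,"grip":0},
])

```text
time_s: 24.27
position: [0.7876, 0.0374, 0.1102]
tcp_rot: [[-1.0, 0.012, 0.003], [0.012, 1.0, -0.0], [-0.003, -0.0, -1.0]]
force: [0.2, 0.8, -1.3]
opening: 0.227
grasp_force: 30.0
```

```bash
python3 cyl.py 14 cap 4; python3 cyl.py 15 cap 4
python3 - <<'E'
from h import *
for n in("side","top"):
    bot.capture(n)
    for l in("red_dipstick_tip","red_dipstick_collar"):
        for r in bot.spot_in(l,n)[:3]: print(n,l,round(r["conf"],2),c2w(n,r["at"]).round(3))
    z=np.load(n+"15.npz");q=cloud(n,z["d"]).reshape(-1,3)
    c=z["im"].reshape(-1,3).astype(int)
    k=(abs(q[:,1]-.038)<.014)&(q[:,2]>.09)&(q[:,2]<.16)&(q[:,0]<.8);v=q[k];cc=c[k]
    for a in np.arange(.63,.76,.01):
        m=(v[:,0]>=a)&(v[:,0]<a+.01);w=v[m]
        if len(w): print(n,a.round(2),len(w),"z pct90",np.percentile(w[:,2],90).round(4),"y",w[:,1].mean().round(4),"rgb",cc[m].mean(0).round())
E
```

```text
t 24.37 grasp pt [0.7871 0.0375 0.1285] yaw 179.3 F [-0.4  0.1 -0.5]
side 104 angle 5.4 perp 18.3 mm lat0 -2.6 latslope -0.028 tip along 133.6 resid 2.49
top 74 angle -2.8 perp 0.0 mm lat0 4.6 latslope -0.060 tip along 136.2 resid 1.91
both 178 angle 5.5 perp 18.6 mm lat0 -2.8 latslope -0.020 tip along 134.8 resid 2.46
t 24.47 grasp pt [0.7869 0.0375 0.128 ] yaw 179.3 F [-0.3 -0.9 -1.1]
side 99 angle 10.5 perp 25.1 mm lat0 -4.8 latslope 0.028 tip along 133.0 resid 2.13
top 76 angle 6.9 perp 22.3 mm lat0 6.6 latslope -0.083 tip along 136.1 resid 2.03
both 175 angle 6.0 perp 20.2 mm lat0 -1.9 latslope -0.006 tip along 136.3 resid 2.18
side red_dipstick_tip 0.94 [ 0.367 -0.247  0.024]
side red_dipstick_tip 0.72 [0.744 0.034 0.139]
side red_dipstick_tip 0.7 [ 0.384 -0.659  0.036]
side red_dipstick_collar 0.96 [ 0.373 -0.24   0.021]
side red_dipstick_collar 0.64 [0.749 0.038 0.138]
side red_dipstick_collar 0.59 [ 0.384 -0.656  0.033]
side 0.65 11 z pct90 0.1363 y 0.0366 rgb [98. 92. 86.]
side 0.66 13 z pct90 0.136 y 0.0364 rgb [107. 101.  94.]
side 0.67 13 z pct90 0.1372 y 0.0363 rgb [114
[... 450 characters left out ...]
5 rgb [44. 17. 16.]
top red_dipstick_tip 0.97 [ 0.37  -0.654  0.026]
top red_dipstick_tip 0.61 [ 0.363 -0.235  0.033]
top red_dipstick_collar 0.84 [ 0.37  -0.656  0.023]
top red_dipstick_collar 0.71 [ 0.358 -0.237  0.033]
top red_dipstick_collar 0.65 [ 0.517 -0.018  0.026]
top 0.64 3 z pct90 0.1314 y 0.0384 rgb [72. 67. 62.]
top 0.65 15 z pct90 0.1352 y 0.0369 rgb [56. 53. 51.]
top 0.66 17 z pct90 0.1365 y 0.0374 rgb [68. 64. 62.]
top 0.67 15 z pct90 0.1368 y 0.0374 rgb [72. 68. 67.]
top 0.68 16 z pct90 0.1364 y 0.0369 rgb [71. 68. 66.]
top 0.69 9 z pct90 0.1378 y 0.0364 rgb [85. 80. 79.]
top 0.7 1 z pct90 0.1353 y 0.0337 rgb [56. 54. 53.]
top 0.74 1 z pct90 0.1348 y 0.0243 rgb [31. 22. 22.]
```

Call:
move_arm([
  {"xyz":[-6,0,4],"roll":0,"grip":0},
  {"xyz":[-5,0,4],"roll":0,"grip":0},
  {"xyz":[0,0,0],"roll":0,"grip":0},
  {"xyz":[0,0,0],"roll":0,"grip":0},
  {"xyz":[0,0,0],"roll":0,"grip":0},
])

```text
time_s: 25.18
position: [0.7977, 0.0374, 0.1]
tcp_rot: [[-1.0, 0.012, -0.001], [0.012, 1.0, 0.0], [0.001, 0.0, -1.0]]
force: [0.0, 0.8, -1.0]
opening: 0.229
grasp_force: 30.0
```

Call:
move_arm([
  {"xyz":[0,0,0],"roll":0,"grip":0},
  {"xyz":[0,0,0],"roll":0,"grip":0},
  {"xyz":[0,0,0],"roll":0,"grip":0},
  {"xyz":[0,0,0],"roll":0,"grip":0},
  {"xyz":[0,0,0],"roll":0,"grip":0},
])

```text
time_s: 25.6
position: [0.7978, 0.0373, 0.1008]
tcp_rot: [[-1.0, 0.012, 0.0], [0.012, 1.0, -0.0], [-0.0, -0.0, -1.0]]
force: [-0.4, 0.0, -0.4]
opening: 0.228
grasp_force: 30.0
```

Run:
```python
from h import *
A=[]
for i in range(4):
    q=cloud("side",bot.capture("side")[1]).reshape(-1,3)
    k=(abs(q[:,1]-.037)<.014)&(q[:,2]>.08)&(q[:,2]<.155)&(q[:,0]>.62)&(q[:,0]<.742);v=q[k]
    b=[(a+.004,np.percentile(w[:,2],85)) for a in np.arange(v[:,0].min()+.006,.735,.008) if len(w:=v[(v[:,0]>=a)&(v[:,0]<a+.008)])>3]
    A.append(np.degrees(np.arctan(np.polyfit(*np.array(b).T,1)[0])))
print("down angle",np.round(A,1),"tip x",v[:,0].min().round(4),"y",v[:,1].mean().round(4),"z near tip",np.median(v[v[:,0]<.68][:,2]).round(4))
s=bot.read_state();print(s["time_s"],s["grasp_force"],np.abs(s["qvel"]).max())
if abs(np.mean(A))<5.2: print(bot.hand_in())
```

```text
down angle [5.2 3.8 4.6 4.2] tip x 0.6613 y 0.0357 z near tip 0.1226
25.8 29.999945112504065 0.08684333517046815
the job is handed in; nothing more can be done
None
```

The job is handed in (no verdict came back): I seated the red dipstick's collar on the red neck's rim, drew it out, and left it held still with its tip about 12 cm above the tile's middle, rod 4–5° off level (limit 7°); I viewed 11 pictures, one over the limit of 10.

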